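Load the bottle shaker, log the batch on the tally counter and start the run

TASK

Turn the empty bottle carrier end for end so that its end with the cut-back corners leads, and slide it under the shaker's hold-down rails until it is fully home; then stand every small blue-capped bottle (there are two to four) upright in a compartment of its own. Log the batch on the tally counter, which stands at zero, by pressing its front lever fully down and letting it rise once for each bottle. When all that is done, press the shaker's start button fully down and release it, and leave the beaker and the timer where they are.

Things in the scene. Friction and masses are not known exactly. Their poses are not given: they have to be found in the camera images.
- shaker: bench shaker, fixed, 252 x 178 mm. Origin on the bench under the carrier's centre when home; +x = the way the carrier slides in, +y left of that. Platform 112 mm wide on top, upper face 70 mm up; to its right (y -58 to -122) a control head 78 mm high
- shaker_home (a point): point on the platform's upper face where the carrier's origin lies when home (axes as the shaker). The platform runs from x = -128 to 130; end stop at x = 126.5, which the carrier's leading end then touches, give or take 3 mm
- shaker_mouth (a point): middle of the rails' mouth on the platform, 16 mm before shaker_home. Two steel rails run from here to the back, 91.6 mm apart, lips over them 72 mm apart, underside 9 mm above the platform; flared guides reach 30 mm before the mouth. Corner blocks behind x = 92 stop a square end
- carrier: steel bottle carrier, 250 x 88 x 74 mm, 0.35 kg, loose. Origin at the centre of its underside, x along it, +x = the end to lead. Base plate 88 wide, 5 thick, its +x corners cut back to 64 wide over the last 36 mm. Walls and guard rails 64 mm wide outside, 50 high. Four compartments 56 x 56 mm in line, centres x = -93, -33, 33, 93, y = 0; floor 5 mm up
- carrier_handle (a point): centre of the handle bar over the carrier's middle, 62 mm above its underside: a bar 62 mm long across the carrier (along y), 10 mm thick (along x), 24 mm high, on two posts; pinch it along x from above
- carrier_nose (a point): middle of the leading (+x, cut-back) end of the carrier's underside, 125 mm from its origin; axes as the carrier
- bottle_1: small 100 ml screw bottle with a blue cap, 48 dia x 97 mm, 0.16 kg: one of the two to four samples (None when absent). Its cap, 34 mm dia, reaches from 78 to 97 mm up. Origin at the centre of its base, z up
- bottle_2: small 100 ml screw bottle with a blue cap, 48 dia x 97 mm, 0.16 kg: one of the two to four samples (None when absent). Its cap, 34 mm dia, reaches from 78 to 97 mm up. Origin at the centre of its base, z up
- bottle_3: small 100 ml screw bottle with a blue cap, 48 dia x 97 mm, 0.16 kg: one of the two to four samples (None when absent). Its cap, 34 mm dia, reaches from 78 to 97 mm up. Origin at the centre of its base, z up
- bottle_4: small 100 ml screw bottle with a blue cap, 48 dia x 97 mm, 0.16 kg: one of the two to four samples (None when absent). Its cap, 34 mm dia, reaches from 78 to 97 mm up. Origin at the centre of its base, z up
- counter: desk tally counter, fixed, 84 x 70 mm housing 81 mm high, glass to 91 mm, dial on top, press lever in front. Origin at the centre of its base plate (110 x 88 mm), its front (lever side) is -x
- lever_pad (a point): middle of the upper face of the lever's black pad (26 along x, 34 mm along y), 60 mm in front of the counter's origin, about 63 mm up at rest and 30 mm up when down; its x axis is the lever's
- counter_lever (a joint): sprung lever, hinge across the counter: 0 at rest (up), 0.50 rad fully down at its stop; 2 N at the pad to start, 4 N at the stop. One full stroke (more than 0.42 rad) advances the ratchet one count; it must rise again (below 0.05 rad) before the next. Counts cannot be taken back
- dial (a joint): pointer of the tally dial: 0 at zero, +0.393 rad (one of 16 graduations, clockwise from above) for each full lever stroke
- start_button (a joint): shaker's start button travel: 0 released, 0.006 m fully down (5 N), springs back
- start_button_top (a point): centre of the upper face of the start button, 24 mm dia, facing up, on the front part of the control head, about 100 mm above the bench
- beaker: 100 ml glass beaker, 57 x 53 x 70 mm, bystander; origin under its centre
- timer: white bench timer, 62 x 62 x 18 mm, bystander; origin under its centre
There are look-alikes about, which are no part of the job. What is shaped like the bottle_1 but red is not meant.

How it is judged:
By the outcome, as a careful person would: the job done as asked, in the order asked, and still so for the second after the job is handed in, with the robot touching nothing.
Of bottle_2, bottle_3, bottle_4 only 1 to 3 are there at a start; the rules pass over those that are not, and their reading is None.
At some moment in a run one of carrier may be knocked a few centimetres aside while the robot is not near it.
It also fails if it takes over 210 s, if anything falls off the work surface, if the arm or the gripper's body presses on something with over 40 N, if the wrist force passes 120 N, or if a joint passes its speed limit or range.

ROBOT

A 6-joint arm with a two-finger parallel gripper is mounted at the origin on a cart in front of the work surface, level with it; the furniture and walls round the work are solid. World frame = base frame: x ahead of the robot, y to its left, z up, the work surface at z = 0. Lengths are in m, angles in rad, forces in N, time in s.
With the tool pointing down it reaches from about 0.275 to 0.825 m from the base axis. Payload 5.2 kg.
Tool frame: the origin (TCP) lies at the very end of the fingers, on their centre line; the grasp point (between the pads) lies 19 mm behind it; z points along the fingers, y is the direction in which the jaws open and shut (so a half turn about z gives the same grasp; the last joint's range is limited). The gripper opens to 93 mm and grips with 3 to 60 N. Pads are 15 mm wide; open, the fingers measure 128 mm over their backs; the gripper's body (75 mm by 188 mm) begins 65 mm behind the grasp point.
Start: joints at [1.02, 0.259, 1.535, -0, 1.348, -0.203], TCP at [0.187, 0.517, 0.219] pointing down, gripper open.
Joint ranges: [-3.14, 3.14], [-0.91, 2.08], [0.19, 2.58], [-1.22, 4.36], [0.22, 2.71], [-3.12, 3.12]. Speed limits (rad/s): [2.57, 2.57, 3.14, 3.14, 3.14, 3.14].

INTERFACE

Orientations are given as a unit quaternion [x, y, z, w].
In Python, from workcell import sensors, optics, workorder gives the robot as it stands. The module is installed in compiled form; this text tells all that it offers.
- The arm moves only by the tool send_rows, never from a script. Its argument "motion" is one flat list of numbers, 7 for each row, row after row: the shift along the world's x, y, z scaled (see below), then the turn, a rotation vector about the world's x, y, z scaled (see below), then the closure, from 0 (fully open) to 1 (shut). A call has 1 to 10 rows; each row is the pose to reach, as a shift and turn from the pose commanded when the call began; what a row does not reach only later rows make up. The controller multiplies each number of a shift by 0.25 m and each number of a turn by pi/2 rad. A row lasts 1/10 s, in which the tool goes at most 50 mm and 8.59 degrees, less where a joint would pass 70% of its speed; a pose out of reach is approached as far as the arm can. A call with a number of a shift or a turn outside -1 to 1 is refused whole. A call with a gripper value outside its range is refused whole. The fingers move at their own pace and stop on an object; "squeeze" is the grip in N (left out, the last holds). Time passes only in rows, so rows that repeat a pose let the fingers close. It gives the time, the measured TCP pose, the force and the opening at its end, in the units of the state.
- sensors.get_obs(): the state, without advancing time (a new reading comes with each control period).
- optics.capture(name): name is "side" or "top"; returns a dict with "image" (384x512x3 uint8, red, green, blue), "mtx" (3x3 intrinsics, pixels), "R" (3x3) and "t" (3): a world point X has camera coordinates R X + t. Camera axes: x right, y down, z forward; pixel columns grow to the right and rows downward; lengths in m; the calibration is good to about 2 mm. A picture is of the moment at which its call begins. There is no depth.
- workorder.close_job(): hands the job in, once; it reports no verdict.
The state is a dict: "time": time; "qpos": joint angles; "qd": joint speeds; "joint_torque": joint torques, N m; "eef_pos": TCP position; "ee_rot": TCP orientation; "wrist_force": force on the tool from outside, world axes, zero at the start; "moment": the same for the moment, N m; "grip_width": opening from 0.0 (shut) to 1.0 (fully open).
Only numpy, scipy, OpenCV 4.12 (cv2) and the standard library are available. Lean on these libraries where they do the work, as an engineer would, in place of code of your own. Each camera call takes 0.05 s, during which the arm holds its last target. There are 200 camera calls.

## Working session

There is one attempt and no reset: what is moved stays moved. The work goes in short steps, Python scripts to look and compute and a tool call to move; the robot and the scene stay as the last step left them, time stands still between calls to the robot, and variables do not carry over. Pictures are saved under pics/ and viewed, about 12 in all and at most 16, crops included, and the job is handed in when it is done.

Besides the shell and the picture viewer there is one more tool, called after "Emit:" by a JSON object that holds its "op" and its "data", one argument or row to a line. send_rows: Moves the arm, as the interface text tells. Its arguments: {"type":"object","properties":{"motion":{"type":"array","items":{"type":"number"}},"squeeze":{"type":"number"}},"required":["motion"]}

```bash
mkdir -p pics
cat > h.py <<'E'
import numpy as np, cv2
from workcell import sensors, optics, workorder
def cap(n):
    d=optics.capture(n); np.savez(f'{n}.npz',**d); return d
def ray(d,u,v):
    K,R,t=map(np.array,(d['mtx'],d['R'],d['t'])); r=R.T@np.linalg.inv(K)@np.array([u,v,1.]); return -R.T@t, r/np.linalg.norm(r)
def onz(d,u,v,z):
    c,r=ray(d,u,v); return c+r*(z-c[2])/r[2]
def proj(d,X):
    X=np.atleast_2d(X); p=(np.array(d['R'])@X.T+np.array(d['t'])[:,None]); p=np.array(d['mtx'])@p; return (p[:2]/p[2]).T
def tri(d1,p1,d2,p2):
    A=[];b=[]
    for d,p in((d1,p1),(d2,p2)):
        c,r=ray(d,*p);M=np.eye(3)-np.outer(r,r);A.append(M);b.append(M@c)
    return np.linalg.solve(sum(A),sum(b))
def load(n): return dict(np.load(f'{n}.npz'))
def save(d,n,s=1.5): cv2.imwrite(f'pics/{n}.png',cv2.resize(d['image'][:,:,::-1],None,fx=s,fy=s))
E
python3 - <<'E'
from h import *
for n in('side','top'):
    d=cap(n);save(d,n+'0');print(n,np.round(d['mtx'],1).tolist(),np.round(d['R'],3).tolist(),np.round(d['t'],3).tolist(), ray(d,256,192))
print(sensors.get_obs())
E
```

```text
side [[375.7, 0.0, 252.5], [0.0, 375.7, 191.0], [0.0, 0.0, 1.0]] [[0.99, -0.143, 0.005], [-0.048, -0.365, -0.93], [0.134, 0.92, -0.368]] [-0.441, 0.101, 1.115] (array([ 0.2915093 , -1.05219331,  0.5062167 ]), array([ 0.14350174,  0.91777051, -0.37027629]))
top [[426.5, 0.0, 254.3], [0.0, 426.5, 187.9], [0.0, 0.0, 1.0]] [[0.006, -1.0, -0.002], [-0.988, -0.006, -0.157], [0.157, 0.003, -0.988]] [-0.032, 0.45, 1.433] (array([ 0.22034765, -0.03281065,  1.48616849]), array([ 0.14709557, -0.00142664, -0.98912126]))
{'time': 0.1, 'qpos': array([ 1.02021641e+00,  2.59198243e-01,  1.53596721e+00,  2.66382709e-05,
        1.34798464e+00, -2.02793128e-01]), 'qd': array([-2.02581430e-03, -1.33749788e-03, -1.85783639e-03,  7.60184702e-04,
        1.07417665e-03, -4.11013975e-05]), 'joint_torque': array([ 2.25986150e-03, -4.38210797e+01, -2.84642351e+01,  7.21719861e-02,
        3.62913252e-02, -7.90238573e-05]), 'eef_pos': array([0.18715728, 0.51666377, 0.2179421 ]), 'ee_rot': array([ 1.73021181e-01,  9.84917796e-01, -7.19344165e-04, -2.98521899e-04]), 'wrist_force': array([-0.19023462,  0.53647318,  0.33779671]), 'moment': array([ 0.02913731, -0.02872383,  0.00559682]), 'grip_width': 0.9999737862522458}
```

View pics/top0.png

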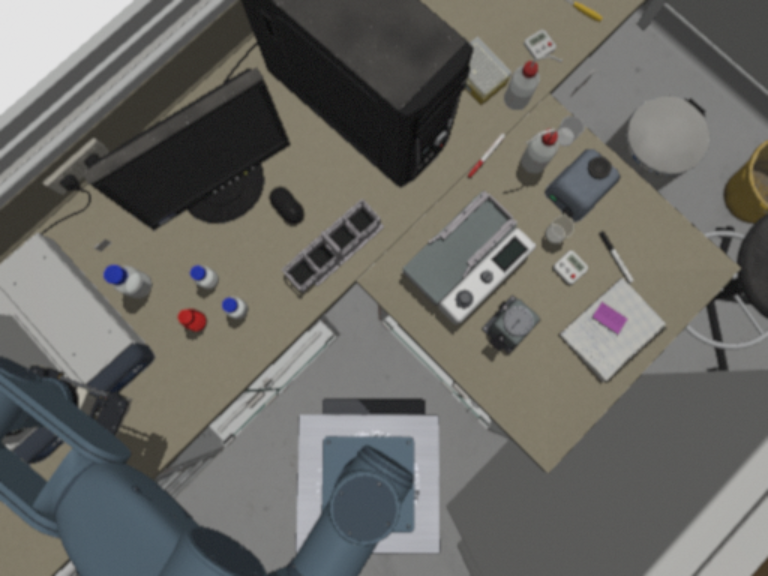

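View pics/side0.png

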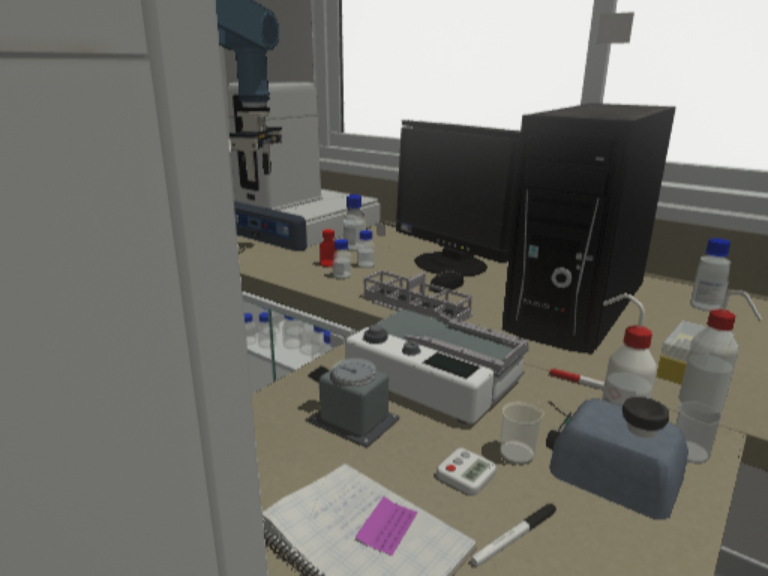

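The top view shows two small blue caps, at 768-scale pixels (203,277) and (233,308). The look-alikes are a large blue-capped bottle at (120,278), a red bottle at (192,320) and red-capped wash bottles at (525,80) and (543,150). The carrier is at (333,248), the shaker at (470,258), the counter at (513,323), the beaker at (556,232) and the timer at (570,267). Next I'll take one close crop of these.

Run:
```python
from h import *
t=load('top')['image'];s=load('side')['image']
a=cv2.resize(t[120:245,60:260],None,fx=4,fy=4,interpolation=cv2.INTER_CUBIC)[:,:800]
cv2.imwrite('pics/c1.png',a[:,:,::-1])
b=cv2.resize(t[120:240,180:380],None,fx=4,fy=4,interpolation=cv2.INTER_CUBIC)
cv2.imwrite('pics/c2.png',b[:,:,::-1])
b=cv2.resize(s[140:290,200:400],None,fx=4,fy=4,interpolation=cv2.INTER_CUBIC)
cv2.imwrite('pics/c3.png',b[:,:,::-1])
```

```text
(no output)
```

View pics/c1.png

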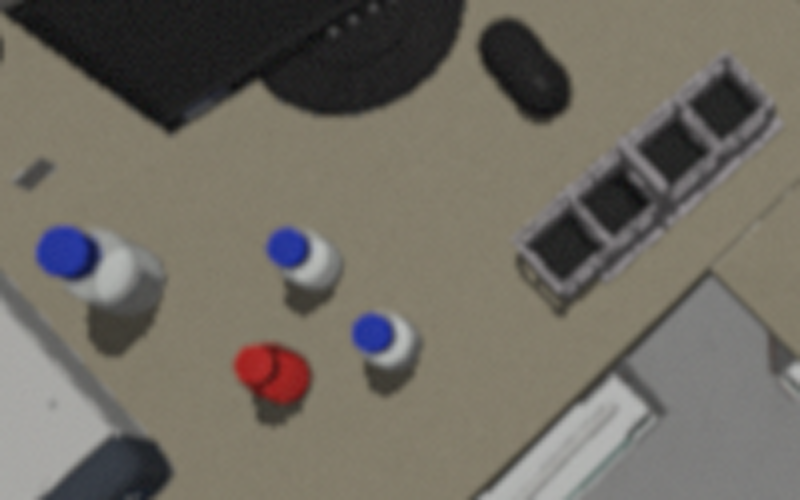

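View pics/c2.png

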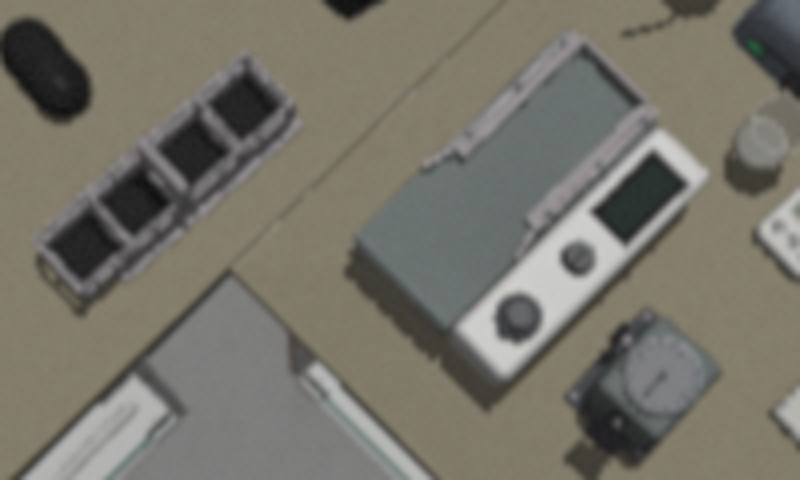

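View pics/c3.png

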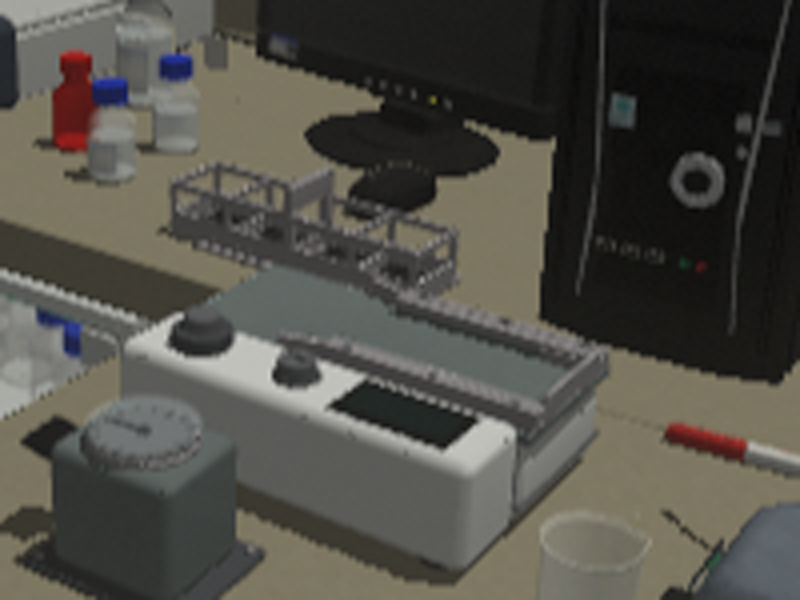

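Run:
```python
from h import *
T=load('top');S=load('side')
def blobs(d,lo,hi,mn=12):
    h=cv2.cvtColor(d['image'],cv2.COLOR_RGB2HSV);m=cv2.inRange(h,lo,hi)
    n,l,st,c=cv2.connectedComponentsWithStats(m)
    return [(np.round(c[i],1).tolist(),st[i].tolist()) for i in range(1,n) if st[i][4]>=mn]
bt=blobs(T,(110,120,60),(130,255,255));bs=blobs(S,(110,120,60),(130,255,255))
print(bt);print(bs)
c1=lambda x,y:(60+(x-1.5)/4,120+(y-1.5)/4)
c2=lambda x,y:(180+(x-1.5)/4,120+(y-1.5)/4)
c3=lambda x,y:(200+(x-1.5)/4,140+(y-1.5)/4)
P=lambda n,a,b:print(n,np.round(tri(T,c2(*a),S,c3(*b)),4))
P('bigknob',(519,312),(201,322)); P('smallknob',(578,255),(298,362))
P('handle',(165,172),(312,188))
P('carr NE far corner top L',(247,58),(328,0)) 
for n,p,z in (('plat front L',(362,240),.07),('plat front R',(452,328),.07),('plat back L',(572,33),.078),('rail R back',(655,108),.079),('head front R',(497,383),.078),('head back R',(708,172),.078),('head front L',(455,330),.078),('head back L',(660,130),.078),('dial',(665,374),.091),('lever',(588,455),.063)):
    print(n,np.round(onz(T,*c2(*p),z),4))
# carrier corners at wall top z=.05
for n,p in (('W',(40,241)),('N',(247,58)),('E',(300,103)),('S',(85,293))): print(n,np.round(onz(T,*c2(*p),.05),4))
```

```text
[([76.2, 182.8], [69, 177, 15, 12, 143]), ([131.4, 181.5], [127, 177, 10, 10, 71]), ([152.6, 202.9], [148, 199, 10, 9, 71])]
[([236.0, 133.6], [231, 130, 10, 9, 74]), ([243.5, 156.2], [240, 153, 8, 7, 45]), ([478.5, 164.4], [471, 159, 16, 12, 162]), ([227.1, 162.5], [223, 160, 9, 6, 53]), ([164.8, 211.3], [163, 209, 5, 6, 26]), ([175.6, 210.6], [173, 208, 6, 6, 34]), ([216.0, 222.7], [210, 218, 10, 11, 44])]
bigknob [ 0.4091 -0.2109  0.0917]
smallknob [ 0.4596 -0.2615  0.0859]
handle [0.5372 0.0851 0.0621]
carr NE far corner top L [0.5566 0.0136 0.2446]
plat front L [ 0.4734 -0.0822  0.07  ]
plat front R [ 0.3992 -0.1575  0.07  ]
plat back L [ 0.6527 -0.2613  0.078 ]
rail R back [ 0.587  -0.3303  0.079 ]
head front R [ 0.3525 -0.1937  0.078 ]
head back R [ 0.532  -0.3737  0.078 ]
head front L [ 0.3965 -0.1593  0.078 ]
head back L [ 0.5681 -0.3342  0.078 ]
dial [ 0.3596 -0.33    0.091 ]
lever [ 0.2945 -0.2702  0.063 ]
W [0.4745 0.1924 0.05  ]
N [0.6372 0.0172 0.05  ]
E [ 0.5972 -0.0292  0.05  ]
S [0.4298 0.1527 0.05  ]
```

```bash
cat >> h.py <<'E'
def rect(d,o,ang,z,xr,yr,s):
    # picture of plane z in a frame at o (xy), yaw ang; picture col = x, row = -y, s px/mm ; mm ranges
    c,sn=np.cos(ang),np.sin(ang)
    w=[(x,y) for x,y in((xr[0],yr[1]),(xr[1],yr[1]),(xr[1],yr[0]),(xr[0],yr[0]))]
    W=[[o[0]+(c*x-sn*y)/1e3,o[1]+(sn*x+c*y)/1e3,z] for x,y in w]
    dst=np.float32([((x-xr[0])*s,(yr[1]-y)*s) for x,y in w])
    H=cv2.getPerspectiveTransform(np.float32(proj(d,np.array(W))),dst)
    im=cv2.warpPerspective(d['image'],H,(int((xr[1]-xr[0])*s),int((yr[1]-yr[0])*s)),flags=cv2.INTER_CUBIC)[:,:,::-1].copy()
    for x in range(int(np.ceil(xr[0]/20)*20),int(xr[1])+1,20):
        cv2.line(im,(int((x-xr[0])*s),0),(int((x-xr[0])*s),12 if x%100 else 30),(0,255,255),1)
    for y in range(int(np.ceil(yr[0]/20)*20),int(yr[1])+1,20):
        cv2.line(im,(0,int((yr[1]-y)*s)),(12 if y%100 else 30,int((yr[1]-y)*s)),(0,255,255),1)
    return im
E
python3 - <<'E'
from h import *
T=load('top');S=load('side');a=-np.pi/4
cv2.imwrite('pics/r1.png',rect(T,(.527,-.21),a,.07,(-150,150),(-260,-0+75),2.3)[:,:] [:600] if 0 else rect(T,(.527,-.21),a,.07,(-150,150),(-135,75),2.6))
i=rect(T,(.36,-.33),a,.063,(-100,70),(-70,70),4)
j=rect(T,(.537,.085),np.radians(132.8),.005,(-140,140),(-60,60),2.8)
cv2.imwrite('pics/r2.png',i); cv2.imwrite('pics/r3.png',j)
E
```

```text
(no output)
```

View pics/r1.png

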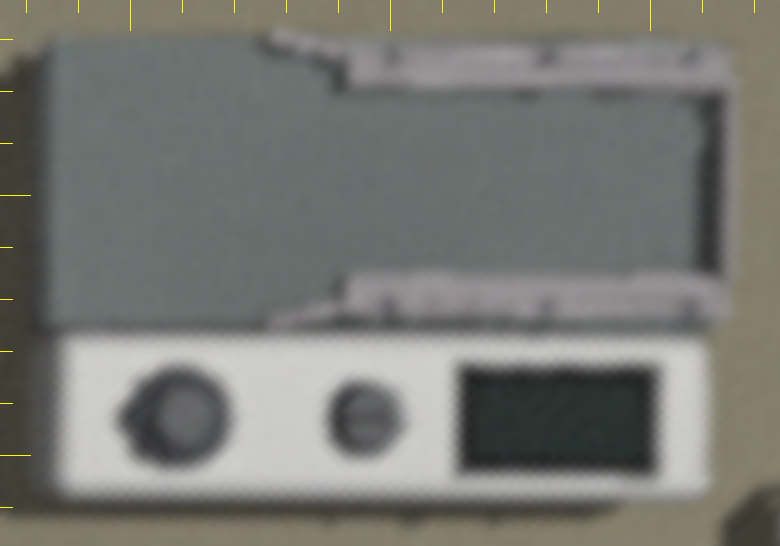

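View pics/r2.png

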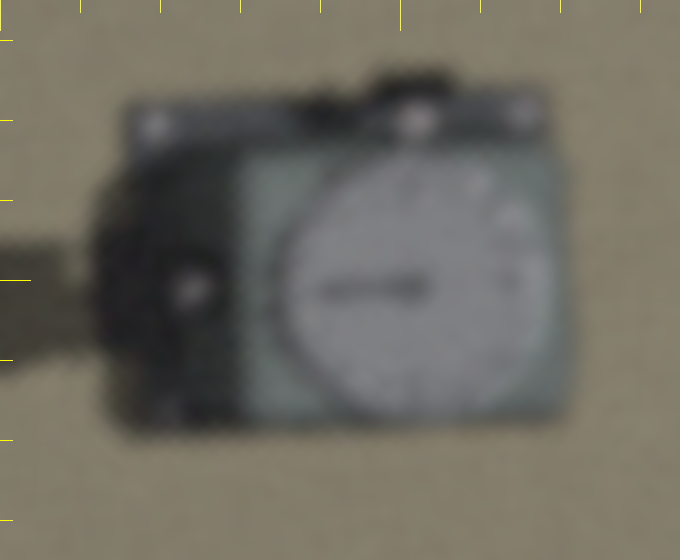

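View pics/r3.png

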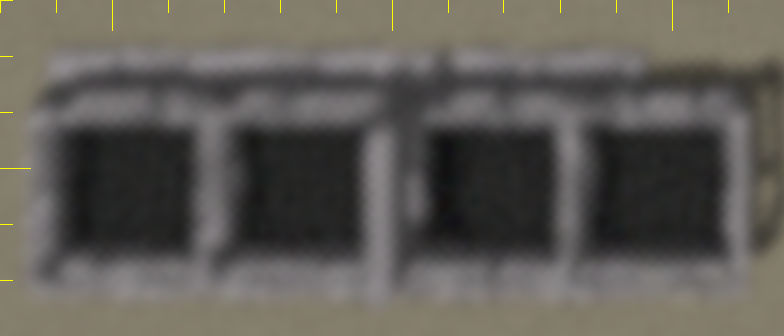

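The cut-back end is confirmed at the lower left of the carrier, r3 right side. It points away from the shaker, so a half turn is needed. The start button is the lighter disc on the dark collar, r1 (186,415). The counter's lever pad is at r2 (150,275), with the dial pointing at its start position.

Run:
```python
from h import *
T=load('top');S=load('side')
B=[tri(T,(131.4,181.5),S,(243.5,156.2)),tri(T,(152.6,202.9),S,(227.1,162.5)),tri(T,(76.2,182.8),S,(236,133.6))]
for b in B: print(np.round(b,4))
c1=lambda x,y:(60+(x-1.5)/4,120+(y-1.5)/4)
c3=lambda x,y:(200+(x-1.5)/4,140+(y-1.5)/4)
print('red cap',tri(T,c1(256,364),S,c3(75,60)))
print('btn',tri(T,(180+517/4-.4,120+313/4-.4),S,c3(203,315)))
print('monitor near bottom',onz(T,*c1(168,130),.12),'base',onz(T,*c1(340,113),.0))
print('PC corner',onz(T,403/1.5,184/1.5,0),onz(T,403/1.5,184/1.5,.4))
print('instr edge',onz(T,*c1(130,440),.1))
# carrier yaw from rect: upper plate edge & handle
print('handle top',tri(T,(180+160/4,120+172/4),S,c3(312,172)))
# bottle body foot in side view
print(onz(S,*c3(111,180),0),onz(S,*c3(176,150),0))
# shaker edge refinement in rect z=.07
im=rect(T,(.527,-.21),-np.pi/4,.07,(-150,150),(-135,75),2.6)
g=cv2.GaussianBlur(cv2.cvtColor(im,cv2.COLOR_BGR2GRAY),(5,5),0).astype(float)
gy=np.abs(np.gradient(g,axis=0));gx=np.abs(np.gradient(g,axis=1))
def row(cs,a,b):
    r=[a+np.argmax(gy[a:b,c]) for c in cs];p=np.polyfit(cs,r,1);return 75-np.median(r)/2.6,np.degrees(-np.arctan(p[0]))
print('lipL',row(range(360,690,10),82,102),'lipR',row(range(360,690,10),262,282),'headR',row(range(80,700,20),485,510),'headL',row(range(80,690,20),322,342),'platL',row(range(60,250,10),28,48))
print('front',np.median([40+np.argmax(gx[r,40:60]) for r in range(80,300,10)])/2.6-150)
```

```text
[0.4629 0.3812 0.0841]
[0.3915 0.3075 0.0834]
[0.449  0.5418 0.1392]
red cap [0.36441028 0.40049357 0.08873501]
btn [ 0.4092379  -0.20878155  0.09532694]
monitor near bottom [0.55300146 0.47367567 0.12      ] base [0.59875441 0.36498841 0.        ]
PC corner [ 0.69505643 -0.07930372  0.        ] [ 0.56728928 -0.06679018  0.4       ]
instr edge [0.29992799 0.49581892 0.1       ]
handle top [0.53507446 0.08665534 0.07533594]
[0.39067817 0.29214726 0.        ] [0.46267802 0.36945567 0.        ]
lipL (np.float64(43.07692307692308), np.float64(-0.12447258721381699)) lipR (np.float64(-30.384615384615387), np.float64(-0.4557522701090348)) headR (np.float64(-115.76923076923077), np.float64(-0.35462862284747665)) headL (np.float64(-53.84615384615384), np.float64(-0.2899418931253615)) platL (np.float64(63.46153846153846), np.float64(0.6432940007742572))
front -131.53846153846155
```

Emit:
{"op": "send_rows", "data": {
  "motion": [0.7,-0.864,0.1,0,0,0.349,0.4,0.7,-0.864,0.1,0,0,0.349,0.4,0.7,-0.864,0.1,0,0,0.349,0.4,0.7,-0.864,0.1,0,0,0.349,0.4,0.7,-0.864,0.1,0,0,0.349,0.4,0.7,-0.864,0.1,0,0,0.349,0.4,0.7,-0.864,0.1,0,0,0.349,0.4,0.7,-0.864,0.1,0,0,0.349,0.4],
  "squeeze": 40
}}

```text
time: 0.9
eef_pos: [0.363, 0.3002, 0.2434]
ee_rot: [-0.098, 0.995, 0.0, -0.0]
wrist_force: [-0.7, 0.6, -0.4]
grip_width: 0.597
```

Run:
```python
from h import *
T=cap('top');S=cap('side')
save(T,'top1')
o=sensors.get_obs();print(o['time'],o['eef_pos'],o['ee_rot'],o['grip_width'])
h=cv2.cvtColor(T['image'],cv2.COLOR_RGB2HSV);m=cv2.inRange(h,(110,120,60),(130,255,255))
print(cv2.connectedComponentsWithStats(m)[3])
```

```text
1.0 [0.36161868 0.30161421 0.24329184] [-1.00190743e-01  9.94968080e-01  1.28042991e-04 -5.63880920e-04] 0.6002815382035134
[[255.51834631 191.50077577]
 [131.89285714 179.5       ]
 [110.         375.        ]]
```

View pics/top1.png

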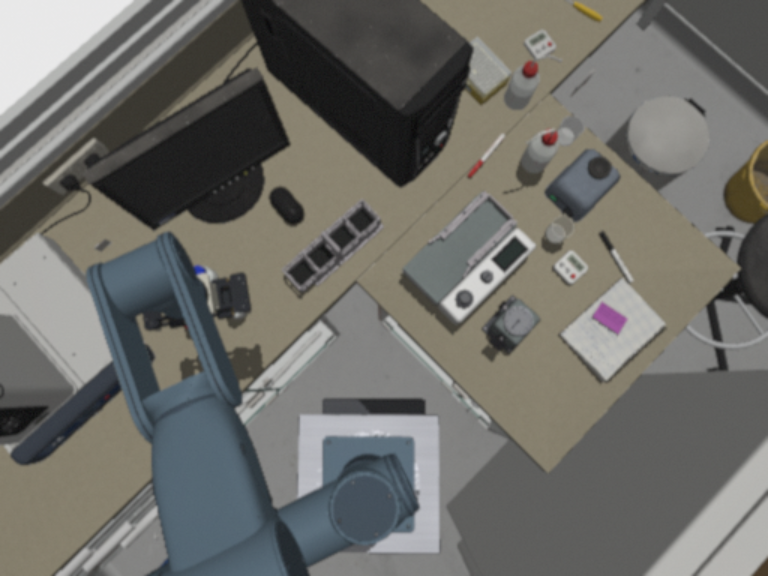

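No further bottles have come into view where the arm was, so there are two. The carrier is still at (333,248). Next, over the carrier handle.

Emit:
{"op": "send_rows", "data": {
  "motion": [0.694,-0.862,0,0,0,0.348,0.4,0.694,-0.862,0,0,0,0.348,0.4,0.694,-0.862,0,0,0,0.348,0.4,0.694,-0.862,0,0,0,0.348,0.4,0.694,-0.862,0,0,0,0.348,0.4,0.694,-0.862,0,0,0,0.348,0.4,0.694,-0.862,-0.5,0,0,0.348,0.4,0.694,-0.862,-0.5,0,0,0.348,0.4,0.694,-0.862,-0.5,0,0,0.348,0.4,0.694,-0.862,-0.5,0,0,0.348,0.4]
}}

```text
time: 2.0
eef_pos: [0.5321, 0.0876, 0.1143]
ee_rot: [-0.366, 0.931, 0.002, -0.004]
wrist_force: [-0.2, -0.0, -0.3]
grip_width: 0.598
```

Run:
```python
from h import *
T=cap('top');S=cap('side')
o=sensors.get_obs();print(o['time'],o['eef_pos'],o['ee_rot'],o['grip_width'])
print(proj(S,o['eef_pos']))
a=cv2.resize(S['image'][130:230,220:340],None,fx=5,fy=5,interpolation=cv2.INTER_CUBIC)
cv2.imwrite('pics/s1.png',a[:,:,::-1])
```

```text
2.1 [0.53587935 0.08719085 0.11895829] [-3.66033939e-01  9.30601465e-01  1.87582766e-04 -1.81734843e-04] 0.5983663282335332
[[276.27555858 170.35964592]]
```

View pics/s1.png

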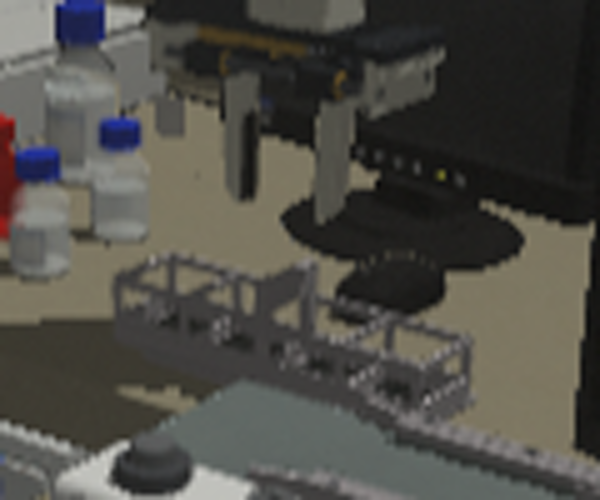

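The fingers straddle the handle bar, with the gap at (281,202) above the bar at (290,285). Lower and grip.

Emit:
{"op": "send_rows", "data": {
  "motion": [0,0,-0.15,0,0,0,0.4,0,0,-0.292,0,0,0,0.4,0,0,-0.292,0,0,0,0.4,0,0,-0.292,0,0,0,0.4,0,0,-0.292,0,0,0,1,0,0,-0.292,0,0,0,1,0,0,-0.292,0,0,0,1,0,0,-0.292,0,0,0,1,0,0,-0.292,0,0,0,1,0,0,-0.292,0,0,0,1],
  "squeeze": 50
}}

```text
time: 3.1
eef_pos: [0.536, 0.0855, 0.0458]
ee_rot: [-0.365, 0.931, -0.0, 0.0]
wrist_force: [0.7, -0.4, -0.5]
grip_width: 0.135
```

Emit:
{"op": "send_rows", "data": {
  "motion": [0,0,0,0,0,0,1,0,0,0,0,0,0,1,0,0,0,0,0,0,1,0,0,0.1,0,0,0,1,0,0,0.25,0,0,0,1,0,0,0.4,0,0,0,1,0,0,0.55,0,0,0,1,0,0,0.64,0,0,0,1,0,0,0.64,0,0,0,1,0,0,0.64,0,0,0,1]
}}

```text
time: 4.1
eef_pos: [0.5354, 0.0855, 0.2044]
ee_rot: [-0.365, 0.931, 0.0, -0.001]
wrist_force: [0.0, 0.3, -4.9]
grip_width: 0.103
```

Emit:
{"op": "send_rows", "data": {
  "motion": [-0.03,-0.034,0,0,0,-0.04,1,-0.06,-0.068,0,0,0,-0.12,1,-0.09,-0.102,0,0,0,-0.21,1,-0.12,-0.136,0,0,0,-0.3,1,-0.15,-0.17,0,0,0,-0.39,1,-0.18,-0.205,0,0,0,-0.48,1,-0.21,-0.24,0,0,0,-0.57,1,-0.24,-0.27,0,0,0,-0.66,1,-0.27,-0.31,0,0,0,-0.75,1,-0.303,-0.341,0,0,0,-0.84,1],
  "squeeze": 60
}}

```text
time: 5.1
eef_pos: [0.4584, 0.0001, 0.2028]
ee_rot: [0.285, 0.958, -0.0, -0.003]
wrist_force: [0.1, 0.3, -3.3]
grip_width: 0.101
```

Emit:
{"op": "send_rows", "data": {
  "motion": [-0.026,-0.027,0,0,0,-0.09,1,-0.052,-0.054,0,0,0,-0.18,1,-0.08,-0.082,0,0,0,-0.27,1,-0.105,-0.11,0,0,0,-0.36,1,-0.13,-0.137,0,0,0,-0.45,1,-0.157,-0.165,0,0,0,-0.54,1,-0.18,-0.19,0,0,0,-0.63,1,-0.21,-0.22,0,0,0,-0.72,1,-0.235,-0.248,0,0,0,-0.8,1,-0.262,-0.276,0,0,0,-0.86,1]
}}

```text
time: 6.1
eef_pos: [0.3929, -0.0683, 0.2031]
ee_rot: [0.822, 0.57, -0.001, -0.002]
wrist_force: [-0.3, 0.9, -3.1]
grip_width: 0.104
```

Emit:
{"op": "send_rows", "data": {
  "motion": [0,0,0,0,0,-0.08,1,0,0,0,0,0,-0.16,1,0,0,0,0,0,-0.22,1,0,0,0,0,0,-0.26,1,0,0,0,0,0,-0.279,1,0,0,0,0,0,-0.279,1,0,0,0,0,0,-0.279,1]
}}

```text
time: 6.8
eef_pos: [0.3942, -0.0685, 0.2048]
ee_rot: [0.925, 0.381, -0.001, -0.001]
wrist_force: [-0.4, 0.4, -4.5]
grip_width: 0.105
```

Run:
```python
from h import *
T=cap('top');S=cap('side')
o=sensors.get_obs();print(o['time'],o['eef_pos'],o['ee_rot'],o['grip_width'],o['wrist_force'],o['qpos'])
n=o['ee_rot'];print(2*np.degrees(np.arctan2(n[1],n[0]))-90)
a=np.hstack([T['image'][130:280,200:350],S['image'][100:250,220:370]])
cv2.imwrite('pics/s2.png',cv2.resize(a,None,fx=2.6,fy=2.6,interpolation=cv2.INTER_CUBIC)[:,:,::-1])
```

```text
6.9 [ 0.39448353 -0.06859742  0.20525473] [ 9.24741135e-01  3.80596497e-01 -2.63844411e-04 -2.64526774e-04] 0.10405559678801475 [ 0.97989373  0.29738945 -3.32056261] [-4.52510171e-01 -7.03112377e-03  1.87937485e+00 -4.39937227e-05
  1.26999498e+00  3.37416643e-01]
-45.25872480784747
```

View pics/s2.png

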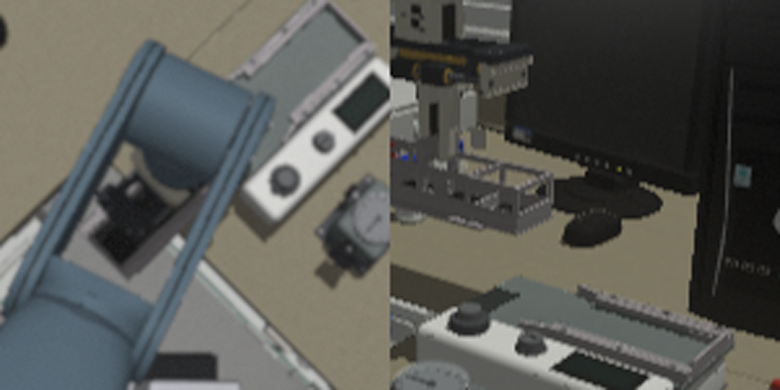

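Run:
```python
from h import *
S=load('side');o=sensors.get_obs();p=o['eef_pos'];a=np.radians(-45.26);u=np.array([np.cos(a),np.sin(a),0]);v=np.array([-u[1],u[0],0])
O=p-[0,0,.045]
for c in((125,-32,50),(125,32,50),(-125,-32,50),(125,-32,0),(0,-31,74),(0,31,74)):
    print(c,np.round(proj(S,O+(c[0]*u+c[1]*v+c[2]*np.array([0,0,1]))/1e3)-[220,100],1)*2.6+[390,0])
im=cv2.resize(S['image'][130:200,215:295],None,fx=9,fy=8,interpolation=cv2.INTER_CUBIC)[:,:,::-1].copy()
for c in((125,-32,50),(125,32,50),(-125,-32,50),(125,-32,0),(89,-44,0),(89,-44,5),(-125,-44,5),(0,-31,74),(0,31,74)):
    q=proj(S,O+(c[0]*u+c[1]*v+c[2]*np.array([0,0,1]))/1e3)[0];cv2.circle(im,(int((q[0]+.5-215)*9),int((q[1]+.5-130)*8)),3,(0,0,255),-1)
cv2.imwrite('pics/s3.png',im)
```

```text
(125, -32, 50) [[516.88 183.3 ]]
(125, 32, 50) [[553.28 167.18]]
(-125, -32, 50) [[329.94 139.1 ]]
(125, -32, 0) [[515.84 231.92]]
(0, -31, 74) [[417.3  136.76]]
(0, 31, 74) [[454.74 124.28]]
```

View pics/s3.png

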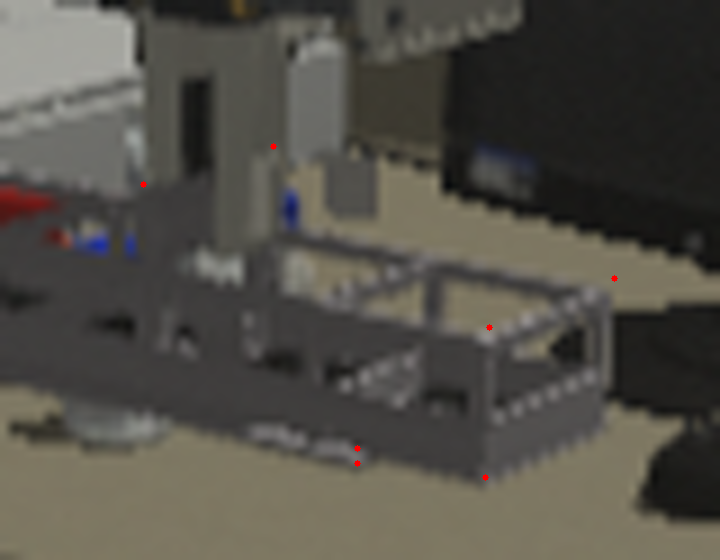

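The carrier model agrees with the image to about 1 px. The cut-back nose leads and the carrier is level. Lower it towards the platform.

Emit:
{"op": "send_rows", "data": {
  "motion": [0,0,-0.1,0,0,0,1,0,0,-0.2,0,0,0,1,0,0,-0.28,0,0,0,1,0,0,-0.32,0,0,0,1,0,0,-0.34,0,0,0,1,0,0,-0.34,0,0,0,1,0,0,-0.34,0,0,0,1]
}}

```text
time: 7.6
eef_pos: [0.3954, -0.069, 0.1214]
ee_rot: [0.925, 0.38, 0.001, 0.001]
wrist_force: [-0.1, 0.2, -3.7]
grip_width: 0.104
```

Emit:
{"op": "send_rows", "data": {
  "motion": [0,0,-0.004,0,0,0,1,0,0,-0.008,0,0,0,1,0,0,-0.008,0,0,0,1,0,0,-0.008,0,0,0,1]
}}

```text
time: 8.0
eef_pos: [0.3948, -0.0687, 0.1188]
ee_rot: [0.925, 0.38, 0.0, 0.0]
wrist_force: [0.1, 1.0, -5.0]
grip_width: 0.104
```

Emit:
{"op": "send_rows", "data": {
  "motion": [0,0,-0.004,0,0,0,1,0,0,-0.008,0,0,0,1,0,0,-0.008,0,0,0,1,0,0,-0.008,0,0,0,1]
}}

```text
time: 8.4
eef_pos: [0.3946, -0.0686, 0.1166]
ee_rot: [0.925, 0.38, -0.0, -0.0]
wrist_force: [0.0, -0.3, -4.4]
grip_width: 0.101
```

Emit:
{"op": "send_rows", "data": {
  "motion": [0,0,-0.004,0,0,0,1,0,0,-0.008,0,0,0,1,0,0,-0.008,0,0,0,1,0,0,-0.008,0,0,0,1]
}}

```text
time: 8.8
eef_pos: [0.3946, -0.0685, 0.1153]
ee_rot: [0.925, 0.38, 0.0, 0.0]
wrist_force: [-3.9, 1.9, 5.7]
grip_width: 0.103
```

Emit:
{"op": "send_rows", "data": {
  "motion": [0,0,-0.004,0,0,0,1,0,0,-0.004,0,0,0,1,0,0,-0.004,0,0,0,1]
}}

```text
time: 9.1
eef_pos: [0.3945, -0.0683, 0.115]
ee_rot: [0.925, 0.38, 0.0, 0.0]
wrist_force: [-7.1, 5.4, 15.0]
grip_width: 0.104
```

Emit:
{"op": "send_rows", "data": {
  "motion": [0,0,0.014,0,0,0,1,0,0,0.014,0,0,0,1,0.028,-0.028,0.014,0,0,0,1,0.056,-0.057,0.014,0,0,0,1,0.085,-0.085,0.014,0,0,0,1,0.113,-0.114,0.014,0,0,0,1,0.141,-0.142,0.014,0,0,0,1,0.141,-0.142,0.014,0,0,0,1]
}}

```text
time: 9.9
eef_pos: [0.4313, -0.1056, 0.1171]
ee_rot: [0.925, 0.38, 0.0, 0.0]
wrist_force: [0.5, 0.5, -4.2]
grip_width: 0.105
```

Run:
```python
from h import *
T=cap('top');S=cap('side');o=sensors.get_obs();p=o['eef_pos'];n=o['ee_rot'];a=np.radians(2*np.degrees(np.arctan2(n[1],n[0]))-90)
print(p,np.degrees(a))
u=np.array([np.cos(a),np.sin(a),0]);v=np.array([-u[1],u[0],0])
O=p-[0,0,.045]
x0,y0=265,160
im=cv2.resize(S['image'][y0:y0+90,x0:x0+100],None,fx=4,fy=4,interpolation=cv2.INTER_CUBIC)[:,:,::-1].copy()
for c in((125,-32,50),(125,32,50),(125,-32,0),(89,-44,5),(-125,-44,5),(0,-31,74),(0,31,74)):
    q=proj(S,O+(c[0]*u+c[1]*v+c[2]*np.array([0,0,1]))/1e3)[0];cv2.circle(im,(int((q[0]+.5-x0)*4),int((q[1]+.5-y0)*4)),2,(0,0,255),-1)
r=rect(T,(.5283,-.2038),np.radians(-45.2),.075,(-110,140),(-60,60),3.0)
im=cv2.copyMakeBorder(im,0,0,0,max(0,750-im.shape[1]),cv2.BORDER_CONSTANT)[:,:750]
cv2.imwrite('pics/s4.png',np.vstack([r,im])[:600] if 0 else cv2.resize(np.vstack([r,im]),None,fx=.82,fy=.82))
```

```text
[ 0.42977358 -0.1042216   0.11686387] -45.33450343587812
```

View pics/s4.png

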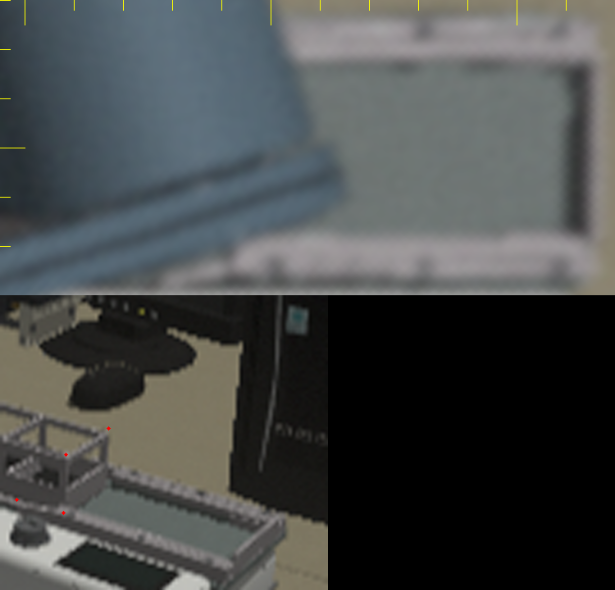

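Emit:
{"op": "send_rows", "data": {
  "motion": [0.014,-0.014,0,0,0,0,1,0.028,-0.029,0,0,0,0,1,0.042,-0.043,0,0,0,0,1,0.056,-0.057,0,0,0,0,1,0.07,-0.071,0,0,0,0,1,0.084,-0.085,0,0,0,0,1,0.084,-0.085,0,0,0,0,1]
}}

```text
time: 10.7
eef_pos: [0.4516, -0.1259, 0.1171]
ee_rot: [0.925, 0.38, 0.0, 0.0]
wrist_force: [1.7, 0.2, -3.7]
grip_width: 0.107
```

Emit:
{"op": "send_rows", "data": {
  "motion": [0.014,-0.014,0,0,0,0,1,0.028,-0.029,0,0,0,0,1,0.042,-0.043,0,0,0,0,1,0.056,-0.057,0,0,0,0,1,0.056,-0.057,0,0,0,0,1]
}}

```text
time: 11.2
eef_pos: [0.4659, -0.1403, 0.1172]
ee_rot: [0.925, 0.38, 0.0, 0.0]
wrist_force: [3.3, 1.5, -5.8]
grip_width: 0.104
```

Emit:
{"op": "send_rows", "data": {
  "motion": [0.03,-0.027,0,0,0,0,1,0.058,-0.055,0,0,0,0,1,0.086,-0.083,0,0,0,0,1,0.114,-0.112,0,0,0,0,1,0.142,-0.14,0,0,0,0,1,0.17,-0.168,0,0,0,0,1,0.17,-0.168,0,0,0,0,1]
}}

```text
time: 11.9
eef_pos: [0.5092, -0.1834, 0.1172]
ee_rot: [0.925, 0.38, 0.001, 0.001]
wrist_force: [2.9, 2.1, -6.2]
grip_width: 0.104
```

Emit:
{"op": "send_rows", "data": {
  "motion": [0.014,-0.014,0,0,0,0,1,0.028,-0.028,0,0,0,0,1,0.042,-0.042,0,0,0,0,1,0.056,-0.056,0,0,0,0,1,0.056,-0.056,0,0,0,0,1]
}}

```text
time: 12.4
eef_pos: [0.5217, -0.1959, 0.117]
ee_rot: [0.925, 0.38, 0.0, 0.0]
wrist_force: [2.6, 3.5, -5.4]
grip_width: 0.102
```

Emit:
{"op": "send_rows", "data": {
  "motion": [0.008,-0.006,0,0,0,0,1,0.015,-0.013,0,0,0,0,1,0.022,-0.02,0,0,0,0,1,0.029,-0.027,0,0,0,0,1,0.029,-0.027,0,0,0,0,1]
}}

```text
time: 12.9
eef_pos: [0.5291, -0.2031, 0.1173]
ee_rot: [0.925, 0.38, 0.0, 0.0]
wrist_force: [0.3, 2.4, -4.5]
grip_width: 0.102
```

Emit:
{"op": "send_rows", "data": {
  "motion": [0.004,-0.004,0,0,0,0,1,0.008,-0.008,0,0,0,0,1,0.012,-0.012,0,0,0,0,1,0.012,-0.012,0,0,0,0,1]
}}

```text
time: 13.3
eef_pos: [0.5303, -0.2043, 0.1171]
ee_rot: [0.925, 0.38, -0.001, -0.002]
wrist_force: [-4.6, 6.7, 0.4]
grip_width: 0.103
```

Emit:
{"op": "send_rows", "data": {
  "motion": [0.006,-0.006,0,0,0,0,1,0.006,-0.006,0,0,0,0,1,0.006,-0.006,-0.008,0,0,0,1,0.006,-0.006,-0.008,0,0,0,1]
}}

```text
time: 13.7
eef_pos: [0.5303, -0.204, 0.1157]
ee_rot: [0.925, 0.381, -0.002, -0.003]
wrist_force: [-9.8, 13.2, 8.4]
grip_width: 0.103
```

Emit:
{"op": "send_rows", "data": {
  "motion": [-0.004,0.004,0,0,0,0,0.5,-0.004,0.004,0,0,0,0,0.5,-0.004,0.004,0,0,0,0,0.5,-0.004,0.004,0,0,0,0,0.5,-0.004,0.004,0,0,0,0,0.5,-0.004,0.004,0.1,0,0,0,0.5,-0.004,0.004,0.25,0,0,0,0.5,-0.004,0.004,0.4,0,0,0,0.5,-0.004,0.004,0.5,0,0,0,0.5]
}}

```text
time: 14.6
eef_pos: [0.533, -0.2066, 0.2431]
ee_rot: [0.925, 0.38, 0.001, 0.001]
wrist_force: [0.9, 0.3, -0.2]
grip_width: 0.5
```

Run:
```python
from h import *
T=cap('top');S=cap('side');o=sensors.get_obs();print(o['eef_pos'],o['grip_width'],o['wrist_force'])
def cc(d):
    m=cv2.inRange(cv2.cvtColor(d['image'],cv2.COLOR_RGB2HSV),(110,120,60),(130,255,255));return np.round(cv2.connectedComponentsWithStats(m)[3],1).tolist()
print(cc(T),cc(S))
```

```text
[ 0.53421574 -0.2073534   0.2445618 ] 0.5048577772838684 [ 0.43965583 -0.60437057  0.07430685]
[[255.8, 191.4], [76.2, 182.7], [131.6, 181.5], [152.7, 202.8], [137.0, 355.0], [142.3, 360.0], [131.0, 361.0], [140.0, 361.0], [142.0, 363.0], [120.7, 367.0], [133.0, 366.0], [150.0, 367.0], [113.6, 371.9], [117.2, 369.5], [119.0, 369.0], [132.0, 369.0], [134.0, 369.0], [120.3, 372.0], [126.0, 370.0], [130.0, 370.0], [116.5, 373.0], [126.0, 372.0], [150.0, 372.0], [110.0, 375.0], [122.0, 374.0], [147.5, 375.0], [105.9, 379.4], [114.7, 380.6], [116.0, 376.0], [127.9, 380.3], [138.0, 377.0], [141.0, 377.0], [148.0, 377.0], [112.0, 379.0], [147.0, 379.0], [153.0, 379.0], [107.0, 381.0], [123.0, 380.0], [148.0, 381.0], [109.5, 383.0], [151.0, 382.0]] [[255.4, 191.5], [236.0, 133.6], [243.5, 156.3], [478.5, 164.4], [227.1, 162.5], [164.8, 211.3], [175.6, 210.6], [192.0, 211.6], [216.0, 222.7]]
```

Both bottles are unmoved and the carrier is home and released. Next, bottle 2.

Emit:
{"op": "send_rows", "data": {
  "motion": [-0.28,1,0,0,0,0,0,-0.28,1,0,0,0,0,0,-0.28,1,0,0,0,0,0,-0.28,1,0,0,0,0,0,-0.28,1,0,0,0,0,0,-0.28,1,0,0,0,0,0]
}}

```text
time: 15.3
eef_pos: [0.4597, 0.0482, 0.2391]
ee_rot: [0.924, 0.382, -0.001, -0.001]
wrist_force: [-0.1, 0.0, 0.3]
grip_width: 0.965
```

Emit:
{"op": "send_rows", "data": {
  "motion": [-0.28,1,0,0,0,0,0,-0.28,1,0,0,0,0,0,-0.28,1,0,0,0,0,0,-0.28,1,0,0,0,0,0,-0.28,1,0,0,0,0,0,-0.28,1,0,0,0,0,0,-0.28,1,0,0,0,0,0,-0.28,1,0,0,0,0,0]
}}

```text
time: 16.1
eef_pos: [0.3926, 0.2929, 0.2394]
ee_rot: [0.925, 0.38, -0.001, 0.001]
wrist_force: [0.6, 1.0, 0.3]
grip_width: 1.0
```

Run:
```python
from h import *
T=cap('top');S=cap('side');o=sensors.get_obs();print(o['eef_pos'],o['ee_rot'],o['grip_width'])
# carrier check in shaker frame, 3 mm/.. view
cv2.imwrite('pics/k1.png',rect(T,(.528,-.204),np.radians(-45.2),.12,(-140,140),(-70,70),2.7))
p=[tri(T,(131.6,181.5),S,(243.5,156.3)),tri(T,(152.7,202.8),S,(227.1,162.5))];print(np.round(p,4))
print(onz(T,131.6,181.5,.092),onz(T,152.7,202.8,.092))
```

```text
[0.39298397 0.2924331  0.23979056] [ 9.25316296e-01  3.79195900e-01 -3.09951005e-04  3.53688282e-04] 0.9984820850944525
[[0.4628 0.3806 0.0838]
 [0.3916 0.3071 0.0836]]
[0.46039832 0.37826585 0.092     ] [0.38965961 0.30510071 0.092     ]
```

View pics/k1.png

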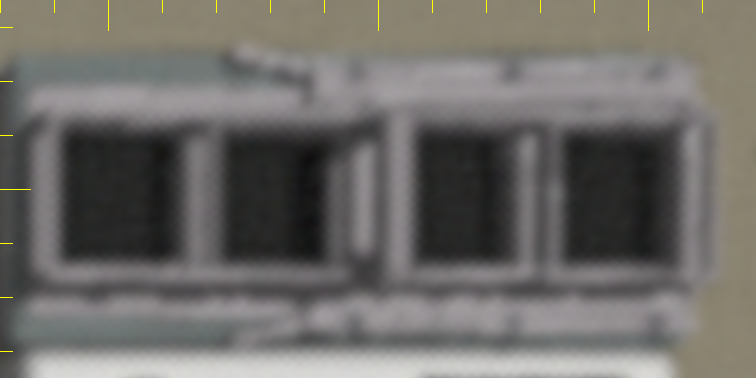

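The carrier sits square under the lips, its top rails running from (32,…) to (712,…). In the shaker frame that is centred within about 2 mm. Pick bottle 2.

Emit:
{"op": "send_rows", "data": {
  "motion": [-0.008,0.06,0,0,0,0,0,-0.008,0.06,-0.2,0,0,0,0,-0.008,0.06,-0.4,0,0,0,0,-0.008,0.06,-0.55,0,0,0,0,-0.008,0.06,-0.66,0,0,0,0,-0.008,0.06,-0.66,0,0,0,0,-0.008,0.06,-0.66,0,0,0,0.5,-0.008,0.06,-0.66,0,0,0,1,-0.008,0.06,-0.66,0,0,0,1,-0.008,0.06,-0.66,0,0,0,1],
  "squeeze": 25
}}

```text
time: 17.2
eef_pos: [0.3911, 0.3094, 0.0766]
ee_rot: [0.925, 0.38, 0.001, -0.0]
wrist_force: [0.4, -0.9, 0.1]
grip_width: 0.705
```

Emit:
{"op": "send_rows", "data": {
  "motion": [0,0,0,0,0,0,1,0,0,0,0,0,0,1,0,0,0,0,0,0,1,0,0,0.08,0,0,0,1,0,0,0.25,0,0,0,1,0,0,0.42,0,0,0,1,0,0,0.6,0,0,0,1,0,0,0.72,0,0,0,1,0,0,0.72,0,0,0,1]
}}

```text
time: 18.1
eef_pos: [0.3924, 0.3103, 0.2601]
ee_rot: [0.925, 0.38, 0.005, -0.0]
wrist_force: [-0.6, -0.4, 0.1]
grip_width: 0.004
```

Run:
```python
from h import *
T=cap('top');S=cap('side');o=sensors.get_obs();print(o['time'],o['eef_pos'],o['ee_rot'],o['grip_width'],o['wrist_force'])
def cc(d,mn=15):
    m=cv2.inRange(cv2.cvtColor(d['image'],cv2.COLOR_RGB2HSV),(110,120,60),(130,255,255));_,_,st,c=cv2.connectedComponentsWithStats(m);return [(np.round(c[i],1).tolist(),st[i][4]) for i in range(1,len(st)) if st[i][4]>=mn]
print(cc(S),proj(S,o['eef_pos']))
q=proj(S,o['eef_pos'])[0].astype(int)
cv2.imwrite('pics/b2.png',cv2.resize(S['image'][q[1]-40:q[1]+60,q[0]-60:q[0]+60],None,fx=4,fy=4,interpolation=cv2.INTER_CUBIC)[:,:,::-1])
```

```text
18.2 [0.39017316 0.30915922 0.25530901] [ 9.24864054e-01  3.80297558e-01  4.98306402e-04 -3.49190713e-05] 0.005894924584243919 [ 0.72763785  0.52268814 -0.67559151]
[([236.0, 133.8], np.int32(76)), ([243.5, 156.2], np.int32(45)), ([478.5, 164.4], np.int32(162)), ([227.5, 162.5], np.int32(48)), ([164.8, 211.3], np.int32(26)), ([175.6, 210.6], np.int32(34)), ([216.2, 222.8], np.int32(43))] [[225.44816929 116.88180701]]
```

I lifted before the fingers had finished closing, at about 0.08 of opening per row. The bottle still stands at (227.5,162.5). Retry.

Emit:
{"op": "send_rows", "data": {
  "motion": [0,0,0,0,0,0,0.2,0,0,0,0,0,0,0.2,0,0,0,0,0,0,0.2,0,0,0,0,0,0,0.2,0,0,0,0,0,0,0.2,0,0,0,0,0,0,0.2,0,0,0,0,0,0,0.2,0,0,0,0,0,0,0.2,0,0,0,0,0,0,0.2,0,0,0,0,0,0,0.2]
}}

```text
time: 19.2
eef_pos: [0.3902, 0.3091, 0.2552]
ee_rot: [0.925, 0.38, 0.0, -0.0]
wrist_force: [-0.4, 0.6, 0.1]
grip_width: 0.786
```

Emit:
{"op": "send_rows", "data": {
  "motion": [0,0,-0.2,0,0,0,0.3,0,0,-0.4,0,0,0,0.3,0,0,-0.6,0,0,0,0.4,0,0,-0.72,0,0,0,0.4,0,0,-0.72,0,0,0,0.4,0,0,-0.72,0,0,0,1,0,0,-0.72,0,0,0,1,0,0,-0.72,0,0,0,1,0,0,-0.72,0,0,0,1,0,0,-0.72,0,0,0,1]
}}

```text
time: 20.2
eef_pos: [0.3919, 0.3097, 0.077]
ee_rot: [0.925, 0.38, 0.002, -0.0]
wrist_force: [0.9, -0.3, 6.8]
grip_width: 0.355
```

Emit:
{"op": "send_rows", "data": {
  "motion": [0,0,0,0,0,0,1,0,0,0,0,0,0,1,0,0,0,0,0,0,1,0,0,0,0,0,0,1]
}}

```text
time: 20.6
eef_pos: [0.3919, 0.3098, 0.0771]
ee_rot: [0.925, 0.38, 0.002, -0.0]
wrist_force: [0.7, -0.2, 7.3]
grip_width: 0.354
```

Emit:
{"op": "send_rows", "data": {
  "motion": [0,0,0.06,0,0,0,1,0,0,0.2,0,0,0,1,0,0,0.36,0,0,0,1,0,0,0.52,0,0,0,1,0,0,0.66,0,0,0,1,0,0,0.7,0,0,0,1,0,0,0.7,0,0,0,1]
}}

```text
time: 21.3
eef_pos: [0.3907, 0.3094, 0.2514]
ee_rot: [0.925, 0.38, 0.002, -0.0]
wrist_force: [0.3, 0.2, -0.8]
grip_width: 0.352
```

Emit:
{"op": "send_rows", "data": {
  "motion": [0.014,-0.09,0,0,0,0.05,1,0.028,-0.18,0,0,0,0.1,1,0.042,-0.27,0,0,0,0.16,1,0.056,-0.36,0,0,0,0.22,1,0.07,-0.45,0,0,0,0.28,1,0.085,-0.54,0,0,0,0.34,1,0.1,-0.63,0,0,0,0.39,1,0.115,-0.72,0,0,0,0.44,1,0.13,-0.81,0,0,0,0.48,1,0.144,-0.9,0,0,0,0.5,1]
}}

```text
time: 22.3
eef_pos: [0.4248, 0.0832, 0.2475]
ee_rot: [0.708, 0.706, -0.002, -0.002]
wrist_force: [0.6, -1.4, -0.9]
grip_width: 0.352
```

Emit:
{"op": "send_rows", "data": {
  "motion": [0.014,-0.09,0,0,0,0.05,1,0.028,-0.18,0,0,0,0.1,1,0.042,-0.27,0,0,0,0.16,1,0.056,-0.36,0,0,0,0.22,1,0.07,-0.45,0,0,0,0.28,1,0.085,-0.54,0,0,0,0.34,1,0.1,-0.63,0,0,0,0.39,1,0.13,-0.72,0,0,0,0.44,1,0.144,-0.85,0,0,0,0.5,1,0.144,-0.897,0,0,0,0.5,1]
}}

```text
time: 23.3
eef_pos: [0.4614, -0.142, 0.2473]
ee_rot: [0.385, 0.923, -0.0, -0.002]
wrist_force: [-0.5, 0.5, -1.7]
grip_width: 0.355
```

Emit:
{"op": "send_rows", "data": {
  "motion": [0,0,0,0,0,0,1,0,0,0,0,0,0,1]
}}

```text
time: 23.5
eef_pos: [0.4613, -0.1392, 0.2488]
ee_rot: [0.386, 0.922, 0.001, -0.002]
wrist_force: [0.3, 0.3, -1.0]
grip_width: 0.352
```

```bash
cat >> h.py <<'E'
def cc(d,mn=10):
    m=cv2.inRange(cv2.cvtColor(d['image'],cv2.COLOR_RGB2HSV),(110,100,50),(130,255,255));_,_,st,c=cv2.connectedComponentsWithStats(m);return [(np.round(c[i],1).tolist(),st[i].tolist()) for i in range(1,len(st)) if st[i][4]>=mn]
E
python3 - <<'E'
from h import *
T=cap('top');S=cap('side');o=sensors.get_obs();p=o['eef_pos'];print(p)
print([b for b in cc(S) if b[0][0]<460 and b[0][1]<205]);print([b for b in cc(T) if b[0][1]<300])
v=np.array([.71,.704,0])
for c in([0,0,.011],[0,0,.02],[0,0,.001],[0,0,-.077]): print(c,proj(S,p+c).round(1),proj(T,p+c).round(1))
e=np.array([.9889,-.1428,0])  # side camera right
print('cap edges',proj(S,p+[0,0,.011]+.017*e),proj(S,p+[0,0,.011]-.017*e))
# bottle body edges below: grey gradient on a few rows
g=cv2.cvtColor(S['image'],cv2.COLOR_RGB2GRAY).astype(int)
for z in(-.03,-.045,-.06):
    q=proj(S,p+[0,0,z])[0];r=int(round(q[1]));c=int(round(q[0]));print(round(q[0],1),r,[(x,g[r,x]) for x in range(c-14,c+15)])
E
```

```text
[ 0.46173111 -0.13886811  0.24961103]
[([235.6, 133.6], [231, 129, 10, 10, 89]), ([270.8, 148.3], [267, 143, 9, 11, 91]), ([243.5, 156.3], [240, 153, 8, 7, 47])]
[([76.1, 182.8], [69, 177, 16, 13, 150]), ([131.4, 181.5], [127, 177, 10, 10, 76])]
[0, 0, 0.011] [[267.1 146.5]] [[291.8 172.2]]
[0, 0, 0.02] [[267.1 143. ]] [[292.  171.6]]
[0, 0, 0.001] [[267.  150.3]] [[291.5 172.9]]
[0, 0, -0.077] [[266.4 179.1]] [[289.4 177.6]]
cap edges [[273.76062698 146.54237538]] [[260.37870423 146.48027627]]
266.8 162 [(253, np.int64(118)), (254, np.int64(118)), (255, np.int64(119)), (256, np.int64(119)), (257, np.int64(120)), (258, np.int64(119)), (259, np.int64(116)), (260, np.int64(109)), (261, np.int64(120)), (262, np.int64(120)), (263, np.int64(130)), (264, np.int64(134)), (265, np.int64(137)), (266, np.int64(138)), (267, np.int64(138)), (268, np.int64(139)), (269, np.int64(139)), (270, np.int64(138)), (271, np.int64(135)), (272, np.int64(135)), (273, np.int64(131)), (274, np.int64(127)), (275, np.int64(118)), (276, np.int64(112)), (277, np.int64(120)), (278, np.int64(119)), (279, np.int64(11
[... 629 characters left out ...]
, np.int64(118)), (280, np.int64(118)), (281, np.int64(119))]
266.6 173 [(253, np.int64(119)), (254, np.int64(119)), (255, np.int64(118)), (256, np.int64(118)), (257, np.int64(118)), (258, np.int64(119)), (259, np.int64(112)), (260, np.int64(106)), (261, np.int64(105)), (262, np.int64(105)), (263, np.int64(106)), (264, np.int64(105)), (265, np.int64(104)), (266, np.int64(103)), (267, np.int64(76)), (268, np.int64(85)), (269, np.int64(92)), (270, np.int64(93)), (271, np.int64(95)), (272, np.int64(99)), (273, np.int64(107)), (274, np.int64(112)), (275, np.int64(114)), (276, np.int64(119)), (277, np.int64(118)), (278, np.int64(33)), (279, np.int64(32)), (280, np.int64(31)), (281, np.int64(33))]
```

Emit:
{"op": "send_rows", "data": {
  "motion": [-0.003,0.0104,0,0,0,0,1,-0.003,0.0104,0,0,0,0,1,-0.003,0.0104,-0.1,0,0,0,1,-0.003,0.0104,-0.18,0,0,0,1,-0.003,0.0104,-0.22,0,0,0,1,-0.003,0.0104,-0.26,0,0,0,1,-0.003,0.0104,-0.26,0,0,0,1]
}}

```text
time: 24.3
eef_pos: [0.461, -0.1371, 0.1843]
ee_rot: [0.385, 0.923, 0.0, -0.001]
wrist_force: [-0.6, 0.7, -1.5]
grip_width: 0.352
```

Emit:
{"op": "send_rows", "data": {
  "motion": [0,0,-0.02,0,0,0,1,0,0,-0.04,0,0,0,1,0,0,-0.06,0,0,0,1,0,0,-0.08,0,0,0,1,0,0,-0.1,0,0,0,1,0,0,-0.1,0,0,0,1]
}}

```text
time: 24.9
eef_pos: [0.461, -0.1373, 0.1593]
ee_rot: [0.385, 0.923, 0.0, -0.001]
wrist_force: [0.5, -0.2, -1.7]
grip_width: 0.348
```

No contact yet. Continue down to the floor.

Emit:
{"op": "send_rows", "data": {
  "motion": [0,0,-0.01,0,0,0,1,0,0,-0.02,0,0,0,1,0,0,-0.026,0,0,0,1,0,0,-0.03,0,0,0,1,0,0,-0.03,0,0,0,1]
}}

```text
time: 25.4
eef_pos: [0.4614, -0.1375, 0.1525]
ee_rot: [0.385, 0.923, 0.0, -0.0]
wrist_force: [-0.7, -0.6, -2.1]
grip_width: 0.355
```

Emit:
{"op": "send_rows", "data": {
  "motion": [0,0,-0.006,0,0,0,1,0,0,-0.009,0,0,0,1,0,0,-0.009,0,0,0,1]
}}

```text
time: 25.7
eef_pos: [0.4624, -0.1382, 0.152]
ee_rot: [0.385, 0.923, -0.0, 0.002]
wrist_force: [-1.0, 0.6, 8.0]
grip_width: 0.356
```

Emit:
{"op": "send_rows", "data": {
  "motion": [0,0,0,0,0,0,0.4,0,0,0,0,0,0,0.3,0,0,0,0,0,0,0.3,0,0,0,0,0,0,0.3,0,0,0,0,0,0,0.2,0,0,0.1,0,0,0,0,0,0,0.25,0,0,0,0,0,0,0.4,0,0,0,0,0,0,0.4,0,0,0,0]
}}

```text
time: 26.6
eef_pos: [0.464, -0.1389, 0.2555]
ee_rot: [0.385, 0.923, -0.001, 0.005]
wrist_force: [0.2, 0.0, 0.3]
grip_width: 0.994
```

Run:
```python
from h import *
T=cap('top');S=cap('side');o=sensors.get_obs();p=o['eef_pos'];print(p,o['grip_width'])
print([b for b in cc(S) if b[0][0]<460 and b[0][1]<205]);print([b for b in cc(T) if b[0][1]<300])
x=proj(S,[.4635,-.1388,.163]);print(x,proj(T,[.4635,-.1388,.163]))
```

```text
[ 0.4618369  -0.13777438  0.25100594] 0.997586828959094
[([235.7, 133.6], [231, 129, 10, 10, 88]), ([243.5, 156.3], [240, 153, 8, 7, 47]), ([268.4, 184.0], [262, 179, 13, 11, 119])]
[([288.4, 178.1], [285, 173, 9, 10, 56]), ([76.1, 182.7], [69, 177, 16, 13, 150]), ([131.5, 181.6], [127, 177, 10, 10, 77])]
[[267.02299924 182.545732  ]] [[289.09673746 177.64731237]]
```

Bottle 2 stands in its compartment. Its cap is where it should be in both views. Now bottle 1.

Emit:
{"op": "send_rows", "data": {
  "motion": [0,1,0,0,0,-0.5,0,0,1,0,0,0,-0.5,0,0,1,0,0,0,-0.5,0,0,1,0,0,0,-0.5,0,0,1,0,0,0,-0.5,0,0,1,0,0,0,-0.5,0,0,1,0,0,0,-0.5,0]
}}

```text
time: 27.4
eef_pos: [0.4598, 0.116, 0.2486]
ee_rot: [0.709, 0.705, -0.001, -0.002]
wrist_force: [-0.0, 0.4, -0.5]
grip_width: 1.001
```

Emit:
{"op": "send_rows", "data": {
  "motion": [0,1,0,0,0,-0.5,0,0,1,0,0,0,-0.5,0,0,1,0,0,0,-0.5,0,0,1,0,0,0,-0.5,0,0,1,0,0,0,-0.5,0,0,1,0,0,0,-0.5,0.2,0,1,0,0,0,-0.5,0.2,0,1,0,0,0,-0.5,0.2]
}}

```text
time: 28.2
eef_pos: [0.4611, 0.3615, 0.2487]
ee_rot: [0.924, 0.382, -0.002, 0.001]
wrist_force: [0.1, -0.5, -0.2]
grip_width: 0.817
```

Emit:
{"op": "send_rows", "data": {
  "motion": [0,0,0,0,0,0,0.2,0,0,0,0,0,0,0.2]
}}

```text
time: 28.4
eef_pos: [0.4618, 0.3609, 0.2502]
ee_rot: [0.925, 0.38, -0.0, 0.0]
wrist_force: [-0.5, 0.2, 0.2]
grip_width: 0.797
```

Emit:
{"op": "send_rows", "data": {
  "motion": [0,0.075,0,0,0,0,0.2,0,0.075,-0.2,0,0,0,0.2,0,0.075,-0.4,0,0,0,0.3,0,0.075,-0.56,0,0,0,0.4,0,0.075,-0.696,0,0,0,0.4,0,0.075,-0.696,0,0,0,0.4,0,0.075,-0.696,0,0,0,1,0,0.075,-0.696,0,0,0,1,0,0.075,-0.696,0,0,0,1,0,0.075,-0.696,0,0,0,1],
  "squeeze": 25
}}

```text
time: 29.4
eef_pos: [0.463, 0.3818, 0.0787]
ee_rot: [0.925, 0.38, 0.002, -0.0]
wrist_force: [0.4, -0.7, 4.8]
grip_width: 0.357
```

Emit:
{"op": "send_rows", "data": {
  "motion": [0,0,0,0,0,0,1,0,0,0,0,0,0,1,0,0,0,0,0,0,1,0,0,0,0,0,0,1,0,0,0,0,0,0,1]
}}

```text
time: 29.9
eef_pos: [0.4631, 0.3819, 0.0787]
ee_rot: [0.925, 0.38, 0.002, -0.0]
wrist_force: [0.5, -1.5, 7.3]
grip_width: 0.353
```

Emit:
{"op": "send_rows", "data": {
  "motion": [0,0,0.06,0,0,0,1,0,0,0.2,0,0,0,1,0,0,0.36,0,0,0,1,0,0,0.52,0,0,0,1,0,0,0.66,0,0,0,1,0,0,0.72,0,0,0,1,0,0,0.72,0,0,0,1]
}}

```text
time: 30.6
eef_pos: [0.4625, 0.382, 0.2599]
ee_rot: [0.925, 0.38, 0.003, -0.0]
wrist_force: [0.2, 0.2, -1.5]
grip_width: 0.353
```

Emit:
{"op": "send_rows", "data": {
  "motion": [0.015,-0.1,0,0,0,0.05,1,0.03,-0.2,0,0,0,0.1,1,0.045,-0.3,0,0,0,0.15,1,0.06,-0.4,0,0,0,0.2,1,0.075,-0.5,0,0,0,0.25,1,0.09,-0.6,0,0,0,0.3,1,0.105,-0.7,0,0,0,0.35,1,0.12,-0.8,0,0,0,0.4,1,0.135,-0.9,0,0,0,0.4,1,0.15,-1,0,0,0,0.4,1]
}}

```text
time: 31.6
eef_pos: [0.498, 0.1302, 0.2547]
ee_rot: [0.762, 0.648, -0.001, -0.001]
wrist_force: [0.4, -0.9, -1.7]
grip_width: 0.351
```

Emit:
{"op": "send_rows", "data": {
  "motion": [0.015,-0.1,0,0,0,0.05,1,0.03,-0.2,0,0,0,0.1,1,0.045,-0.3,0,0,0,0.15,1,0.06,-0.4,0,0,0,0.2,1,0.075,-0.5,0,0,0,0.25,1,0.09,-0.6,0,0,0,0.3,1,0.105,-0.7,0,0,0,0.35,1,0.12,-0.8,0,0,0,0.4,1,0.135,-0.9,0,0,0,0.4,1,0.15,-1,0,0,0,0.4,1]
}}

```text
time: 32.6
eef_pos: [0.5356, -0.1194, 0.2546]
ee_rot: [0.525, 0.851, -0.0, -0.002]
wrist_force: [-1.0, 0.0, -1.8]
grip_width: 0.352
```

Emit:
{"op": "send_rows", "data": {
  "motion": [0.02,-0.1,0,0,0,0.05,1,0.04,-0.2,0,0,0,0.1,1,0.06,-0.3,0,0,0,0.15,1,0.06,-0.4,0,0,0,0.2,1,0.06,-0.432,0,0,0,0.2,1,0.06,-0.432,0,0,0,0.2,1,0.06,-0.432,0,0,0,0.2,1]
}}

```text
time: 33.3
eef_pos: [0.551, -0.2257, 0.2556]
ee_rot: [0.386, 0.923, 0.0, -0.001]
wrist_force: [0.1, -0.4, -1.2]
grip_width: 0.353
```

Run:
```python
from h import *
S=cap('side');o=sensors.get_obs();p=o['eef_pos'];n=o['ee_rot'];print(p,2*np.degrees(np.arctan2(n[1],n[0]))-90,o['grip_width'])
print([b for b in cc(S) if b[0][0]<460 and b[0][1]<205])
for z in (.011,-.0787): print(proj(S,p+[0,0,z]).round(1))
g=cv2.cvtColor(S['image'],cv2.COLOR_RGB2GRAY).astype(int)
for z in(-.04,-.05,-.06):
    q=proj(S,p+[0,0,z])[0];r=int(round(q[1]));c=int(round(q[0]));print(round(q[0],1),r,[int(g[r,x]) for x in range(c-14,c+15)],c-14)
```

```text
[ 0.55121824 -0.22549534  0.25597845] 44.675118868789525 0.35062380222456613
[([235.6, 133.6], [231, 129, 10, 10, 89]), ([315.5, 154.9], [312, 149, 9, 12, 88]), ([268.4, 183.8], [262, 179, 13, 10, 113])]
[[311.2 152.1]]
[[308.9 187.7]]
309.8 173 [31, 32, 32, 33, 33, 31, 88, 104, 126, 130, 138, 141, 141, 139, 138, 138, 137, 139, 138, 139, 140, 140, 141, 135, 131, 125, 119, 118, 116] 296
309.6 177 [30, 30, 31, 31, 32, 32, 75, 80, 83, 86, 87, 87, 87, 88, 88, 88, 89, 90, 91, 93, 109, 110, 113, 113, 113, 123, 31, 31, 49] 296
309.3 180 [34, 34, 56, 44, 44, 44, 45, 80, 83, 86, 90, 90, 93, 95, 95, 95, 96, 96, 97, 96, 94, 108, 111, 112, 113, 112, 122, 29, 37] 295
```

Emit:
{"op": "send_rows", "data": {
  "motion": [-0.0096,0.002,0,0,0,0,1,-0.0096,0.002,0,0,0,0,1,-0.0096,0.002,-0.1,0,0,0,1,-0.0096,0.002,-0.18,0,0,0,1,-0.0096,0.002,-0.22,0,0,0,1,-0.0096,0.002,-0.24,0,0,0,1,-0.0096,0.002,-0.26,0,0,0,1,-0.0096,0.002,-0.28,0,0,0,1,-0.0096,0.002,-0.28,0,0,0,1]
}}

```text
time: 34.25
eef_pos: [0.549, -0.2263, 0.1863]
ee_rot: [0.385, 0.923, 0.0, -0.0]
wrist_force: [0.5, 0.1, -2.1]
grip_width: 0.354
```

Emit:
{"op": "send_rows", "data": {
  "motion": [0,0,-0.02,0,0,0,1,0,0,-0.04,0,0,0,1,0,0,-0.06,0,0,0,1,0,0,-0.08,0,0,0,1,0,0,-0.1,0,0,0,1,0,0,-0.1,0,0,0,1]
}}

```text
time: 34.85
eef_pos: [0.5486, -0.226, 0.1604]
ee_rot: [0.385, 0.923, 0.0, -0.001]
wrist_force: [0.1, 0.1, -1.8]
grip_width: 0.354
```

Emit:
{"op": "send_rows", "data": {
  "motion": [0,0,-0.008,0,0,0,1,0,0,-0.016,0,0,0,1,0,0,-0.024,0,0,0,1,0,0,-0.024,0,0,0,1]
}}

```text
time: 35.25
eef_pos: [0.5489, -0.2262, 0.1551]
ee_rot: [0.385, 0.923, 0.0, -0.0]
wrist_force: [-0.7, 0.3, -1.8]
grip_width: 0.352
```

Emit:
{"op": "send_rows", "data": {
  "motion": [0,0,-0.006,0,0,0,1,0,0,-0.012,0,0,0,1,0,0,-0.012,0,0,0,1]
}}

```text
time: 35.55
eef_pos: [0.5496, -0.2268, 0.1537]
ee_rot: [0.385, 0.923, -0.0, 0.001]
wrist_force: [-1.4, 0.5, 3.9]
grip_width: 0.353
```

Emit:
{"op": "send_rows", "data": {
  "motion": [0,0,0,0,0,0,0.4,0,0,0,0,0,0,0.3,0,0,0,0,0,0,0.3,0,0,0,0,0,0,0.3,0,0,0,0,0,0,0.2,0,0,0.1,0,0,0,0,0,0,0.25,0,0,0,0.5,0,0,0.4,0,0,0,1,0,0,0.4,0,0,0,1]
}}

```text
time: 36.45
eef_pos: [0.5515, -0.2278, 0.2584]
ee_rot: [0.385, 0.923, -0.001, 0.005]
wrist_force: [0.0, -1.0, -0.1]
grip_width: 0.66
```

Run:
```python
from h import *
S=cap('side');T=cap('top');o=sensors.get_obs();p=o['eef_pos'];print(p,o['grip_width'])
print([b for b in cc(S) if b[0][0]<460 and b[0][1]<205]);print([b for b in cc(T) if b[0][1]<300])
c1,c2=np.array([.4635,-.1388,.163]),np.array([.5523,-.2282,.163]);print(proj(S,[c1,c2]),proj(T,[c1,c2]))
```

```text
[ 0.54938792 -0.22652526  0.25318482] 0.577782313329446
[([235.6, 133.6], [231, 129, 10, 10, 89]), ([268.4, 183.8], [262, 179, 13, 10, 113]), ([309.4, 194.7], [303, 189, 14, 12, 147])]
[([317.3, 150.2], [313, 145, 10, 11, 87]), ([76.1, 182.7], [69, 177, 16, 13, 149])]
[[267.02299924 182.545732  ]
 [309.25401064 193.47344521]] [[289.09673746 177.64731237]
 [316.99353295 150.38049182]]
```

Both caps now sit where they should in both views. On to the lever.

Emit:
{"op": "send_rows", "data": {
  "motion": [-0.947,-0.232,0,0,0,0,1,-0.947,-0.232,0,0,0,0,1,-0.947,-0.232,0,0,0,0,1,-0.947,-0.232,0,0,0,0,1,-0.947,-0.232,0,0,0,0,1,-0.947,-0.232,0,0,0,0,1,-0.947,-0.232,-0.2,0,0,0,1,-0.947,-0.232,-0.4,0,0,0,1,-0.947,-0.232,-0.5,0,0,0,1,-0.947,-0.232,-0.5,0,0,0,1]
}}

```text
time: 37.55
eef_pos: [0.3105, -0.2807, 0.1231]
ee_rot: [0.385, 0.923, 0.003, -0.004]
wrist_force: [-0.5, 0.1, 0.5]
grip_width: 0.008
```

Run:
```python
from h import *
S=cap('side');T=cap('top');o=sensors.get_obs();p=o['eef_pos'];print(p,o['grip_width'],o['wrist_force'])
q=proj(S,[p,p-[0,0,.0675]]);print(q)
c=q[1].astype(int);x0,y0=c[0]-70,c[1]-75
im=cv2.resize(S['image'][y0:y0+125,x0:x0+150],None,fx=5,fy=4.6,interpolation=cv2.INTER_CUBIC)[:,:,::-1].copy()
for a in q: cv2.circle(im,(int((a[0]+.5-x0)*5),int((a[1]+.5-y0)*4.6)),3,(0,0,255),-1)
cv2.imwrite('pics/l1.png',im)
```

```text
[ 0.31247347 -0.28382195  0.12705508] 0.004572117897962615 [1.06413411 0.19613455 0.17501692]
[[212.38739993 222.54412824]
 [213.39055948 248.62151841]]
```

View pics/l1.png

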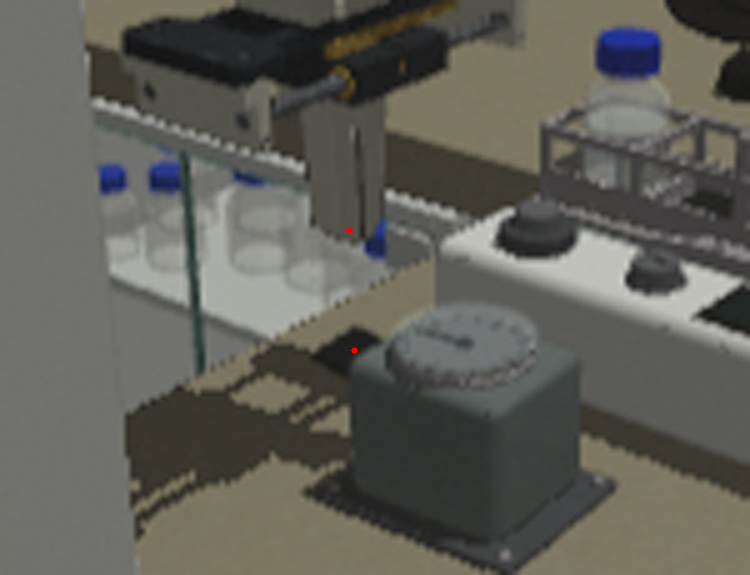

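The closed fingertips are above the black pad at (350,345), and bottle 2 stands upright in the carrier. First stroke.

Emit:
{"op": "send_rows", "data": {
  "motion": [0,0,-0.12,0,0,0,1,0,0,-0.22,0,0,0,1,0,0,-0.26,0,0,0,1,0,0,-0.29,0,0,0,1,0,0,-0.32,0,0,0,1,0,0,-0.35,0,0,0,1,0,0,-0.37,0,0,0,1,0,0,-0.37,0,0,0,1,0,0,-0.37,0,0,0,1]
}}

```text
time: 38.55
eef_pos: [0.3129, -0.2851, 0.0355]
ee_rot: [0.385, 0.923, -0.0, 0.001]
wrist_force: [-0.3, 0.3, 4.2]
grip_width: 0.006
```

Emit:
{"op": "send_rows", "data": {
  "motion": [0,0,-0.008,0,0,0,1,0,0,-0.016,0,0,0,1,0,0,-0.016,0,0,0,1]
}}

```text
time: 38.85
eef_pos: [0.3133, -0.2855, 0.0328]
ee_rot: [0.385, 0.923, -0.001, 0.001]
wrist_force: [-1.9, 4.6, 20.8]
grip_width: 0.001
```

Emit:
{"op": "send_rows", "data": {
  "motion": [0,0,0.06,0,0,0,1,0,0,0.14,0,0,0,1,0,0,0.22,0,0,0,1,0,0,0.28,0,0,0,1,0,0,0.28,0,0,0,1,0,0,0.28,0,0,0,1,0,0,0.28,0,0,0,1]
}}

```text
time: 39.55
eef_pos: [0.3119, -0.2838, 0.1001]
ee_rot: [0.385, 0.923, 0.0, -0.001]
wrist_force: [0.2, 0.1, -0.1]
grip_width: 0.005
```

Run:
```python
from h import *
S=cap('side');S0=dict(np.load('side.npz'));o=sensors.get_obs();print(o['eef_pos'],o['wrist_force'])
# dial in rectified side view: dark pointer angle about dial centre (counter frame yaw -42.8)
im=rect(S,(.3589,-.3272),np.radians(-42.8),.091,(-40,40),(-40,40),5);cv2.imwrite('pics/d1.png',im)
g=cv2.GaussianBlur(cv2.cvtColor(im,cv2.COLOR_BGR2GRAY),(9,9),0).astype(float)
for cx,cy in((200,200),(215,195),(190,205)):
  sc=[np.mean([g[int(cy-r*np.sin(t)),int(cx+r*np.cos(t))] for r in range(20,85,5)]) for t in np.radians(range(0,360,5))]
  i=np.argsort(sc)[:4]*5;print(cx,cy,i,np.round(sorted(sc)[:3],1),round(np.median(sc),1))
```

```text
[ 0.31185906 -0.28375809  0.09999076] [ 0.48457875 -0.80029742  0.15176619]
200 200 [315 310 300 305] [78.1 79.5 79.7] 111.2
215 195 [300 295 290 305] [78.5 79.3 80.1] 110.7
190 205 [315 320 310 325] [76.3 76.4 76.6] 109.3
```

View pics/d1.png

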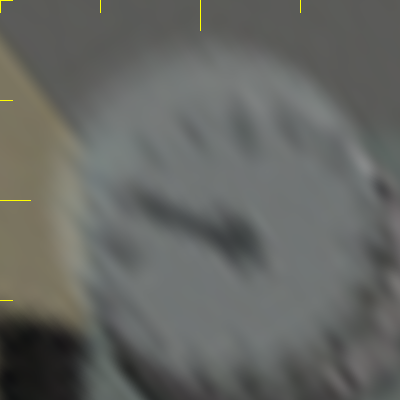

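The pointer has moved clockwise by about 20°, from 180° to 160°, so one count is logged. Second stroke.

Emit:
{"op": "send_rows", "data": {
  "motion": [0,0,-0.1,0,0,0,1,0,0,-0.14,0,0,0,1,0,0,-0.17,0,0,0,1,0,0,-0.2,0,0,0,1,0,0,-0.23,0,0,0,1,0,0,-0.26,0,0,0,1,0,0,-0.278,0,0,0,1,0,0,-0.278,0,0,0,1,0,0,-0.278,0,0,0,1]
}}

```text
time: 40.5
eef_pos: [0.3126, -0.2845, 0.0325]
ee_rot: [0.385, 0.923, -0.0, 0.0]
wrist_force: [-2.5, 6.0, 18.6]
grip_width: 0.002
```

Emit:
{"op": "send_rows", "data": {
  "motion": [0,0,0.06,0,0,0,1,0,0,0.14,0,0,0,1,0,0,0.22,0,0,0,1,0,0,0.4,0,0,0,1,0,0,0.5,0,0,0,1,0,0,0.5,0,0,0,1]
}}

```text
time: 41.1
eef_pos: [0.3142, -0.2872, 0.16]
ee_rot: [0.385, 0.923, -0.003, 0.004]
wrist_force: [0.2, -0.0, 0.0]
grip_width: 0.004
```

Run:
```python
from h import *
S=cap('side');T=cap('top');o=sensors.get_obs();print(o['time'],o['eef_pos'],o['wrist_force'])
im=rect(S,(.3589,-.3272),np.radians(-42.8),.091,(-40,40),(-40,40),5)
def ang(im):
    g=cv2.GaussianBlur(cv2.cvtColor(im,cv2.COLOR_BGR2GRAY),(5,5),0).astype(float);cx,cy=242,235
    t=range(90,200,2);sc=[np.mean([g[int(cy-r*np.sin(np.radians(a))),int(cx+r*np.cos(np.radians(a)))] for r in range(25,110,4)]) for a in t];i=np.argsort(sc)[:4];return [t[k] for k in i],np.round(np.array(sc)[i],1)
print(ang(cv2.imread('pics/d1.png')),ang(im))
print([b for b in cc(S) if b[0][0]<460 and b[0][1]<205]);print([b for b in cc(T) if b[0][1]<300])
```

```text
41.2 [ 0.31264138 -0.28484084  0.15652383] [-0.52599754 -0.85159518 -0.67738767]
([164, 166, 162, 168], array([80.6, 81.1, 81.9, 83.1])) ([136, 134, 138, 140], array([72.6, 74.4, 75.3, 80. ]))
[([235.7, 133.6], [231, 129, 10, 10, 88]), ([268.4, 184.0], [262, 179, 13, 11, 120]), ([309.4, 194.7], [303, 189, 14, 12, 147])]
[([317.3, 150.3], [313, 145, 10, 11, 86]), ([289.5, 176.9], [285, 172, 10, 11, 86]), ([76.1, 182.8], [69, 177, 16, 13, 150])]
```

The dial moved on by a second graduation and both bottles are in place. Now the start button, with the hand turned parallel to the control head so it stays clear of the bottle.

Emit:
{"op": "send_rows", "data": {
  "motion": [0.386,0.3,0.1,0,0,-1,1,0.386,0.3,0.1,0,0,-1,1,0.386,0.3,0.1,0,0,-1,1,0.386,0.3,0.1,0,0,-1,1,0.386,0.3,0.1,0,0,-1,1,0.386,0.3,0.1,0,0,-1,1,0.386,0.3,0.1,0,0,-1,1,0.386,0.3,0.1,0,0,-1,1,0.386,0.3,0.1,0,0,-1,1,0.386,0.3,0.1,0,0,-1,1]
}}

```text
time: 42.2
eef_pos: [0.4081, -0.2087, 0.1793]
ee_rot: [0.898, 0.441, -0.001, -0.002]
wrist_force: [-0.7, -0.1, -0.4]
grip_width: 0.007
```

Emit:
{"op": "send_rows", "data": {
  "motion": [0,0,0,0,0,0,1,0,0,0,0,0,0,1]
}}

```text
time: 42.4
eef_pos: [0.4083, -0.209, 0.1801]
ee_rot: [0.895, 0.445, -0.0, -0.001]
wrist_force: [0.9, 0.3, 0.3]
grip_width: 0.006
```

Run:
```python
from h import *
S=cap('side');o=sensors.get_obs();p=o['eef_pos'];n=o['ee_rot'];print(p,2*np.degrees(np.arctan2(n[1],n[0]))-90,o['wrist_force'])
b=np.array([p[0],p[1],.0955]);print(proj(S,b)) # button top centre was seen at side px:
print(200+(203-1.5)/4,140+(315-1.5)/4)
```

```text
[ 0.40842384 -0.20903043  0.18038882] -37.1542189480236 [0.14398314 0.69825755 1.08535655]
[[249.89291212 218.40193463]]
250.375 218.375
```

Emit:
{"op": "send_rows", "data": {
  "motion": [0.003,0,-0.15,0,0,0,1,0.003,0,-0.28,0,0,0,1,0.003,0,-0.3,0,0,0,1,0.003,0,-0.315,0,0,0,1,0.003,0,-0.325,0,0,0,1,0.003,0,-0.325,0,0,0,1,0.003,0,-0.325,0,0,0,1]
}}

```text
time: 43.15
eef_pos: [0.4102, -0.2099, 0.1012]
ee_rot: [0.896, 0.443, 0.0, 0.001]
wrist_force: [1.4, -0.1, 0.4]
grip_width: 0.008
```

Emit:
{"op": "send_rows", "data": {
  "motion": [0,0,-0.006,0,0,0,1,0,0,-0.012,0,0,0,1,0,0,-0.012,0,0,0,1]
}}

```text
time: 43.45
eef_pos: [0.4102, -0.2099, 0.0977]
ee_rot: [0.896, 0.443, 0.0, 0.001]
wrist_force: [1.2, 0.7, 2.1]
grip_width: 0.007
```

Contact at about 0.099. Press on through the 6 mm of travel.

Emit:
{"op": "send_rows", "data": {
  "motion": [0,0,-0.008,0,0,0,1,0,0,-0.014,0,0,0,1,0,0,-0.018,0,0,0,1,0,0,-0.018,0,0,0,1]
}}

```text
time: 43.85
eef_pos: [0.4103, -0.2099, 0.0941]
ee_rot: [0.896, 0.443, 0.0, 0.001]
wrist_force: [-1.9, 0.9, 15.5]
grip_width: 0.007
```

Emit:
{"op": "send_rows", "data": {
  "motion": [0,0,-0.006,0,0,0,1,0,0,-0.01,0,0,0,1,0,0,-0.012,0,0,0,1,0,0,-0.012,0,0,0,1]
}}

```text
time: 44.25
eef_pos: [0.4104, -0.21, 0.0936]
ee_rot: [0.896, 0.444, 0.001, 0.002]
wrist_force: [-6.9, 6.1, 40.3]
grip_width: 0.005
```

It stops hard at 0.094, which is 6 mm below the 0.100 m top, so the button is fully down. Release and lift away.

Emit:
{"op": "send_rows", "data": {
  "motion": [0,0,0.08,0,0,0,1,0,0,0.2,0,0,0,1,0,0,0.4,0,0,0,1,-0.1,0.3,0.6,0,0,0,1,-0.2,0.6,0.6,0,0,0,1,-0.2,0.9,0.6,0,0,0,1,-0.2,0.9,0.6,0,0,0,1,-0.2,0.9,0.6,0,0,0,1]
}}

```text
time: 45.05
eef_pos: [0.3578, 0.0179, 0.2394]
ee_rot: [0.896, 0.443, -0.0, -0.001]
wrist_force: [1.3, 0.4, 0.1]
grip_width: 0.008
```

Run:
```python
from h import *
T0=cv2.imread('pics/top0.png');S0=cv2.imread('pics/side0.png')
S=cap('side');T=cap('top');o=sensors.get_obs();print(o['time'],o['eef_pos'],o['wrist_force'])
print([b for b in cc(S) if b[0][0]<460 and b[0][1]<205]);print([b for b in cc(T) if b[0][1]<300])
c2=cv2.resize(T0,(512,384),interpolation=cv2.INTER_AREA);d=cv2.absdiff(c2,T['image'][:,:,::-1]).max(2)
s2=cv2.resize(S0,(512,384),interpolation=cv2.INTER_AREA);e=cv2.absdiff(s2,S['image'][:,:,::-1]).max(2)
print('beaker/timer diff top',(d[140:190,360:395]>40).sum(),'side',(e[265:330,290:365]>40).sum())
cv2.imwrite('pics/end.png',np.vstack([cv2.resize(T['image'][110:250,220:400],(720,300)),cv2.resize(S['image'][130:260,200:400],(720,300))])[:,:,::-1])
```

```text
45.15 [0.35757765 0.01996252 0.23954298] [0.04541952 0.05407994 0.02957139]
[([235.6, 133.6], [231, 129, 10, 10, 89]), ([268.4, 183.9], [262, 179, 13, 11, 117]), ([309.4, 194.7], [303, 189, 14, 12, 147])]
[([317.3, 150.3], [313, 145, 10, 11, 86]), ([289.5, 176.8], [285, 172, 10, 11, 85]), ([76.1, 182.8], [69, 177, 16, 13, 150])]
beaker/timer diff top 0 side 0
```

```bash
python3 -c "
from h import *
print(workorder.close_job())"
```

```text
the job is handed in; nothing more can be done
None
```

The job is done and handed in at 45 s of the 210 s allowed.

**What I did**
- **Carrier:** I turned it end for end and slid it under the rails, cut-back end first, until it pressed against the end stop.
- **Bottles:** there were two small blue-capped bottles. They now stand upright in the compartments at x = -93 and x = +33.
- **Counter:** two full lever strokes, rising fully between them.
- **Start button:** one full press to its hard stop, about 6 mm down, then released.

**Last checks**
- Both cap positions match their compartments in the two camera views to about 1.5 px, and they did not move between the later pictures.
- The dial pointer advanced by two graduations. I read its position as about 160–164° after the first stroke and about 136° after the second; 157.5° and 135° were expected.
- The beaker and timer showed no change in either view.
- The robot was clear of everything at the end, with the wrist force near zero.

**What went wrong or disagreed**
- My first grasp of one bottle closed on nothing because I lifted too early. The bottle stayed standing and the second try held.
- The side view put a bottle held in the gripper 3–6 mm off the tool axis. I corrected for this before placing each one, and neither touched the carrier walls.
- The button press peaked at about 40 N at the wrist. This was at the fingertips, not the gripper body.
- My final overview picture was refused by the 16-picture limit, so the last check was from numbers only.

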